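# Refit the return spring of the foot pedal and try the pedal

## Task

The return spring of the valve's foot pedal has come off, so the pedal lies dead on its stop. Take the spring puller from the tool block, use it to draw the spring's free eye over the post on the pedal's crank and hook it on, so that the pedal rises, and put the puller back upright in its slot. With the spring on, press the pedal fully down to its stop with the empty gripper and let it spring up again; leave everything else on the bench undisturbed.

Things in the scene. Friction and masses are not known exactly. Their poses are not given: they have to be found in the camera images.
- pedal_unit: Foot pedal of an air valve, fixed on the bench: grey base plate 270 x 104 mm (top 10 mm up), aluminium treadle with a ribbed black rubber pad at one end, steel crank arm standing up from its hinge at mid-length, spring bracket (26 mm wide, 100 mm tall) at the other end. Origin: centre of the underside. -x points to the treadle's toe, +x to the bracket; crank, post and bracket stand on the x axis.
- treadle (a joint): Pedal angle: 0 fully up (upper stop), 0.28 rad fully down (lower stop). Without the spring it lies at 0.28 by its own weight. With the spring on it rises to 0 and takes about 1.5 to 3 N at the pad to press down. Its hinge is level, across the unit, 10 mm from the unit's origin towards the bracket and 42 mm up.
- pedal_pad (a point): Point on top of the treadle's rubber pad at which to press, mid-width, 103 mm from the hinge and about 30 mm short of the toe's end (pad 70 mm wide, 88 mm long). It moves with the treadle, about 29 mm down from fully up to the stop.
- post (a point): Post on top of the crank arm: a 6.5 mm steel pin; this point is half-way along its stem, 46 mm from the hinge. z axis: along the pin to its head. The head, 9.4 mm wide, rounded, ends 12 mm above this point; a collar 11 mm wide lies 5.5 mm below, then the arm, 8 mm wide. Pedal down: the pin leans 0.28 rad to the toe; pedal up: vertical, this point 88 mm above the bench.
- lug (a point): Swivel pin on the bracket that holds the spring's fixed end, at the spring's height, 88 mm above the bench. The hooked spring runs level from here to the post. Slack, the eye's centre is 72 mm from this point; hooked on, 108 mm with the pedal down and 96 mm with it up, and a few mm more to pass over the head; the spring takes 0.21 N per mm of stretch, at most 56 mm.
- eye (a point): Centre of the round eye at the spring's free end: inner width 17 mm, outer 24 mm, 3.5 mm wire, lying about flat. x axis: along the spring, away from the lug. Slack it stands 12 mm higher than the lug, swung up to 0.4 rad to either side; it swings freely. Drawn out, it passes about 8 mm over the post's head. Hooked on, the far side of the ring bears on the pin, centre 5 mm from the pin's axis.
- shank (a point): Middle of the spring's straight shank (3.5 mm wire) between the eye and the coils, 18 mm behind the eye's centre, where the puller's fork goes astride; free for 6 mm either way, then the ring or the 14 mm wide coils. Pushed down 20 mm, from over the post to home, the spring bends with about 1 N and comes back up if let go unhooked.
- puller_grip (a point): Centre of the spring puller's wooden handle, 58 mm long, 16 mm thick along x, 26 mm wide along y, z up along it. It stands upright in the tool block. 29 mm below this point the handle ends on a steel flange 36 mm wide, 4 mm thick. 0.08 to 0.15 kg.
- puller_fork (a point): Crown of the puller's fork, 53 mm below the handle's centre, same axes: below it two tines, 5 x 5 mm, 16 mm long, 10 mm apart along y, open downwards, on a blade 20 mm wide and 5 mm thick. Set astride the shank from above with x along the spring, the tines push on the back of the eye. Both faces are alike.
- puller: The whole spring puller (wooden handle, steel fork, 98 mm long); origin at the tine ends, z up along the handle.
- block_slot (a point): Centre of the mouth of the puller's square slot, 28 x 28 mm, right through a fixed wooden tool block (56 x 150 mm, 46 mm tall). The puller hangs in it by its flange, handle centre 33 mm above this point. Two short screwdrivers, up to 100 mm tall, stand in the block 75 and 101 mm from here, towards -y of this point.
- beaker_100: Bystander: clear glass beaker, 61 mm wide, 70 mm tall; origin at the centre of its underside.
- jar_red2: Bystander: white screw-cap bottle with a red cap, 48 mm wide, 87 mm tall; origin at the centre of its underside.
- petri_1: Bystander: closed petri dish, 91 mm wide, 16 mm tall, cream filling; origin at the centre of its underside.
- buffer_yellow: Bystander: tall bottle with a white cap, 62 mm wide, 152 mm tall; origin at the centre of its underside.
- cylinder_100: Bystander: tall clear measuring cylinder, 241 mm tall, foot 68 mm wide, tube about 30 mm; origin at the centre of its underside.
- timer_white: Bystander: white laboratory timer, 70 x 78 x 34 mm; origin at the centre of its underside.
- marker_black: Bystander: marker pen lying down, white barrel and black cap, 135 mm long, 17 mm thick; origin at the centre of its underside.
- vial_a: Bystander: small clear vial with a black cap, 22 mm wide, 52 mm tall; origin at the centre of its underside.

How it is judged (in metres and radians):
On the way, in this order (a step that is already met when the one before it is completed fails the run):
1. the spring is drawn out with the puller's fork (distance between eye and lug above 0.092 m and contact force between puller and pedal_unit above 1.5 N), for 0.1 s.
2. the eye is hooked on the post and holds the pedal up without the puller (distance between eye and post below 0.01 m and distance between eye and lug above 0.087 m and value of joint treadle below 0.03 rad and contact force between puller and pedal_unit below 0.2 N), for 0.3 s.
3. the gripper presses the pedal down to its stop, the spring still on (distance between eye and post below 0.01 m and distance between eye and lug above 0.087 m and value of joint treadle above 0.26 rad and contact force between the fingers and pedal_unit above 1 N), for 0.2 s.
At the end, for the whole second after the job is handed in: Eye on the post (centres within 10 mm, eye over 87 mm from the lug); pedal up (under 0.03 rad); puller upright in its slot (within 12 mm sideways, handle centre 26 to 40 mm above the mouth, leaning under 0.12 rad), released and at rest (distance between eye and post below 0.01 m and distance between eye and lug above 0.087 m and value of joint treadle below 0.03 rad and horizontal distance between puller_grip and block_slot below 0.012 m and z of puller_grip in the frame of block_slot between 0.026 and 0.04 m and angle between puller_grip's own z axis and vertical below 0.12 rad and linear speed of puller below 0.02 m/s); the robot touches nothing.
It fails at once if a bystander is pushed more than 30 mm or tipped over (distance of any of beaker_100, jar_red2, petri_1, buffer_yellow, cylinder_100, timer_white, marker_black, vial_a from where it was at the start of the episode above 0.03 m or angle between any of beaker_100, jar_red2, petri_1, buffer_yellow, cylinder_100, timer_white, vial_a's own z axis and vertical above 0.5 rad).
It also fails if it takes over 67 s, if anything falls off the work surface, if the arm or the gripper's body presses on something with over 40 N, if the wrist force passes 120 N, or if a joint passes its speed limit or range.

## Robot

A 6-joint arm with a two-finger parallel gripper is mounted at the origin on a cart in front of the work surface, level with it; the furniture and walls round the work are solid. World frame = base frame: x ahead of the robot, y to its left, z up, the work surface at z = 0. Lengths are in m, angles in degrees, forces in N, time in s.
With the tool pointing down it reaches from about 0.25 to 0.725 m from the base axis. Payload 9.7 kg.
Tool frame: the origin (TCP) lies at the very end of the fingers, on their centre line; the grasp point (between the pads) lies 19 mm behind it; z points along the fingers, y is the direction in which the jaws open and shut (so a half turn about z gives the same grasp; the last joint's range is limited). The gripper opens to 85 mm and grips with 20 to 120 N. Pads are 22 mm wide; open, the fingers measure 114 mm over their backs; the gripper's body (76 mm by 85 mm) begins 54 mm behind the grasp point. The pads swing forward as they close: fully open they stand 13 mm farther back than shut.
Start: joints at [-63.598, 4.979, 10.078, 95.1, 0, 90], TCP at [0.245, -0.493, 0.231] pointing down, gripper open.
Joint ranges: [-179.16, 179.16], [-48.56, 103.87], [-65.8, 70.77], [-126.05, 130.52], [-82.76, 87.17], [-180, 180]. Speed limits (degrees/s): [127.2, 127.2, 147.25, 180, 180, 180].

## Interface

Orientations are given as [roll, pitch, yaw] about the fixed x, y, z axes, in that order (R = Rz(yaw) Ry(pitch) Rx(roll)).
In Python, from workcell import bot gives the robot as it stands.
- The arm moves only by the shell command python3 -m pendant 'ROWS' [FORCE]. ROWS is JSON, a list that holds one entry, the list of rows, each a list of 7 numbers: the shift along the tool's x, y, z in cm, then the turn, a rotation vector about the tool's x, y, z in rad, then the opening in per cent of the stroke, from 0 (shut) to 100 (fully open). In form: [[[dx, dy, dz, ax, ay, az, gripper], ...]]. A call has 1 to 5 rows; each row shifts and turns the pose as measured when the row begins, along the tool's axes as they then stand; what a row does not reach is not made up. A row lasts 1/12 s, in which the tool goes at most 41.7 mm and 7.16 degrees, less where a joint would pass 70% of its speed; a pose out of reach is approached as far as the arm can. A call with a gripper value outside its range is refused whole. The fingers move at their own pace and stop on an object; FORCE is the grip in N (left out, the last holds). Time passes only in rows, so rows that do not move let the fingers close. It gives the time, the measured TCP pose, the force and the opening at its end, in the units of the state.
- bot.get_obs(): the state, without advancing time (a new reading comes with each control period).
- bot.camera(name): name is "scene" or "side" or "wrist"; returns the picture (420x560x3 uint8, red, green, blue); there is no depth.
- bot.get_calibration(name): a dict with "intrinsics" (3x3 intrinsics, pixels), "pose" (4x4, takes a point from camera to world coordinates); the wrist camera has in their place "T_tool_cam" (4x4, takes a point from camera to tool coordinates, whose origin is the TCP and whose axes are the flange's). Camera axes: x right, y down, z forward; pixel columns grow to the right and rows downward; lengths in m; the calibration is good to about 2 mm. A picture is of the moment at which its call begins: read the wrist's pose just before it. get_calibration takes no time and is no camera call.
- bot.job_done(): hands the job in, once; it reports no verdict.
Trained networks look in the newest picture that a camera, given by its name, has taken for a name from the list of things; names that differ only in an ending like _2 or _b are one class to them, and where a whole thing is asked for, a point or a joint stands for the part that bears it (a point fixed in the world has none). Each returns a list of dicts, best first, with "confidence" (0 to 1); they miss things now and then, are a little off and sometimes report something else, mostly with a low value. They report only what shows in the picture. A call takes as long as a camera call.
- bot.masks_of(camera, thing): "pixels" (420x560 bool, what is visible of it) and "extent" ([left, top, right, bottom] in pixels, round what is visible of it).
- bot.mark_of(camera, thing): "uv" ([column, row] in pixels: a listed point, or the origin of a listed thing).
The state is a dict: "time": time; "q": joint angles; "qd": joint speeds; "joint_efforts": joint torques, N m; "ee_pos": TCP position; "tcp_rot": TCP orientation; "wrist_force": force on the tool from outside, world axes, zero at the start; "torque": the same for the moment, N m; "opening": finger opening in m.
Only numpy, scipy, OpenCV 4.12 (cv2) and the standard library are available. Lean on these libraries where they do the work, as an engineer would, in place of code of your own. Each camera call takes 0.05 s, during which the arm holds its last target. There are 200 camera calls.

## Working session

There is one attempt and no reset: what is moved stays moved. The work goes in short steps, Python scripts to look and compute and a shell command to move; the robot and the scene stay as the last step left them, time stands still between calls to the robot, and variables do not carry over. Pictures are saved under pics/ and viewed, about 8 in all and at most 12, crops included, and the job is handed in when it is done.

```bash
mkdir -p pics; ls; cat > h.py <<'E'
import numpy as np, cv2
from workcell import bot
from scipy.spatial.transform import Rotation as Rn
def tool():
    o=bot.get_obs(); T=np.eye(4); T[:3,3]=o['ee_pos']; T[:3,:3]=Rn.from_euler('xyz',o['tcp_rot'],degrees=True).as_matrix(); return T
def cam(n):
    c=bot.get_calibration(n); K=np.array(c['intrinsics'])
    P=np.array(c['pose']) if 'pose' in c else tool()@np.array(c['T_tool_cam'])
    return K,P
def shot(n,f=None):
    K,P=cam(n); im=bot.camera(n)
    if f: cv2.imwrite('pics/'+f,im[:,:,::-1])
    return K,P,im
def ray(K,P,uv):
    d=P[:3,:3]@np.linalg.inv(K)@np.array([uv[0],uv[1],1.]); return P[:3,3],d/np.linalg.norm(d)
def atz(K,P,uv,z):
    o,d=ray(K,P,uv); return o+d*(z-o[2])/d[2]
def tri(rs):
    A=0;b=0
    for o,d in rs:
        M=np.eye(3)-np.outer(d,d);A=A+M;b=b+M@o
    x=np.linalg.solve(A,b); return x,[round(1e3*np.linalg.norm((np.eye(3)-np.outer(d,d))@(x-o)),1) for o,d in rs]
def proj(K,P,X):
    p=np.linalg.inv(P)@np.append(X,1); q=K@p[:3]; return q[:2]/q[2]
E
python3 - <<'E'
from h import *
np.set_printoptions(precision=4,suppress=True)
R={}
for n in ['scene','side','wrist']:
    K,P,im=shot(n,n+'0.png'); print(n,P[:3,3],P[:3,2],K[0,0])
    for t in ['pedal_pad','post','lug','eye','shank','puller_grip','puller_fork','block_slot','pedal_unit']:
        m=bot.mark_of(n,t)
        if m: R.setdefault(t,[]).append((n,m[0]['confidence'],m[0]['uv'],ray(K,P,m[0]['uv'])))
for t,v in R.items():
    print(t,[(a,round(c,2),np.round(u,1)) for a,c,u,_ in v], tri([x[3] for x in v]) if len(v)>1 else '')
print(bot.get_obs())
a=cv2.imread('pics/scene0.png');b=cv2.imread('pics/side0.png')
E
```

```text
pics
scene [-0.2042  0.7169  0.6449] [ 0.6247 -0.609  -0.4887] 378.9486973367327
side [ 0.3012 -1.254   0.6541] [ 0.172   0.9048 -0.3894] 461.7045671023647
wrist [ 0.3132 -0.4589  0.3746] [-0.2682 -0.1333 -0.9541] 324.2958769338998
pedal_pad [('scene', 0.7, array([306.2, 201.8])), ('side', 0.72, array([251.8, 256.9]))] (array([ 0.4705, -0.0858,  0.0459]), [np.float64(47.3), np.float64(47.3)])
post [('scene', 0.85, array([305.7, 202.6])), ('side', 0.82, array([271.7, 227.1]))] (array([ 0.4968, -0.0577,  0.0847]), [np.float64(3.6), np.float64(3.6)])
lug [('scene', 0.78, array([268.9, 204.9])), ('side', 0.84, array([286.6, 211.8]))] (array([0.5607, 0.0385, 0.0881]), [np.float64(2.8), np.float64(2.8)])
eye [('scene', 0.63, array([302.7, 199.8])), ('side', 0.61, array([277.7, 215.2]))] (array([ 0.5084, -0.0447,  0.106 ]), [np.float64(15.9), np.float64(15.9)])
shank [('scene', 0.47, array([287.8, 196.4])), ('side', 0.52, array([277.4, 217.4]))] (array([ 0.527 , -0.0168,  0.1026]), [np.float64(5.3), np.float64(5.3)])
puller_grip [('scene', 0.6, array([365.7, 174.3])), ('side', 0.74, array([
[... 349 characters left out ...]
ray([ 0.4838, -0.3741,  0.0411]), [np.float64(0.8), np.float64(0.8)])
pedal_unit [('scene', 0.93, array([302.2, 226.5])), ('side', 0.8, array([272.9, 253.3]))] (array([ 0.5019, -0.051 , -0.0039]), [np.float64(2.2), np.float64(2.2)])
{'time': 1.5, 'q': array([-63.5971,   4.975 ,  10.0798,  95.1006,  -0.0011,  89.9996]), 'qd': array([ 0.0007,  0.0189, -0.094 ,  0.0728, -0.0852, -0.1013]), 'joint_efforts': array([  0.0004, -52.0099,  46.4853,   0.0018,  -0.    ,  -0.    ]), 'ee_pos': array([ 0.2446, -0.4926,  0.2313]), 'tcp_rot': array([179.9958,   0.0011,  26.4033]), 'wrist_force': array([ 0.2782, -0.1889, -0.9099]), 'torque': array([-0.0154,  0.0098,  0.0192]), 'opening': 0.08557984941936603}
```

View pics/scene0.png

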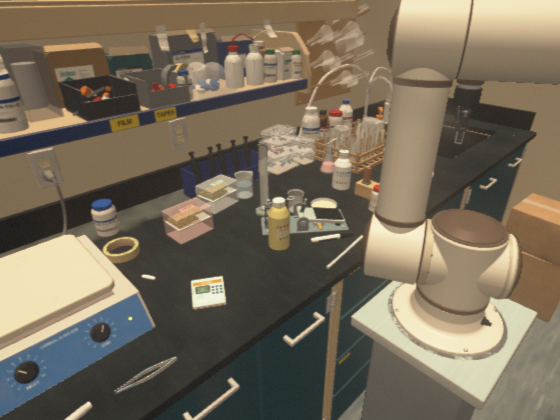

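View pics/side0.png

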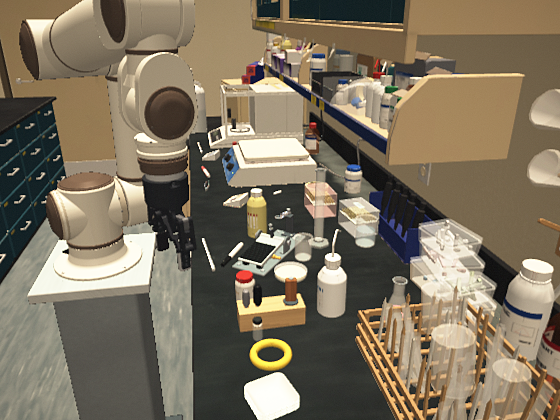

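```bash
python3 - <<'E'
from h import *
np.set_printoptions(precision=3,suppress=True)
print(np.array(bot.get_calibration('wrist')['T_tool_cam']))
R={}
for n in ['scene','side']:
    K,P,im=shot(n)
    for t in ['beaker_100','jar_red2','petri_1','buffer_yellow','cylinder_100','timer_white','marker_black','vial_a']:
        m=bot.mark_of(n,t)
        for q in m[:1]: print(n,t,round(q['confidence'],2),np.round(q['uv']),atz(K,P,q['uv'],0))
E
python3 -m pendant '[[[2,-4,-3,0,0,0,100],[2,-3.6,-1,0,0,0,100],[2,-3.6,0,0,0,0,100],[2,-3.6,0,0,0,0,100],[0,0,0,0,0,0,100]]]'
```

```text
[[-0.001 -0.954 -0.299  0.076]
 [ 1.    -0.001  0.     0.   ]
 [-0.    -0.299  0.954 -0.143]
 [ 0.     0.     0.     1.   ]]
scene beaker_100 0.63 [295. 214.] [ 0.569 -0.089  0.   ]
scene jar_red2 0.53 [376. 208.] [ 0.4   -0.319  0.   ]
scene petri_1 0.73 [328. 209.] [ 0.51  -0.195  0.   ]
scene buffer_yellow 0.81 [280. 243.] [0.477 0.07  0.   ]
scene cylinder_100 0.85 [265. 210.] [ 0.657 -0.029  0.   ]
scene timer_white 0.95 [208. 298.] [0.43  0.362 0.   ]
scene marker_black 0.72 [330. 242.] [ 0.376 -0.042  0.   ]
side beaker_100 0.98 [302. 256.] [ 0.582 -0.09   0.   ]
side jar_red2 0.72 [249. 306.] [ 0.399 -0.311  0.   ]
side petri_1 0.56 [287. 275.] [ 0.519 -0.184  0.   ]
side buffer_yellow 0.65 [256. 236.] [0.468 0.067 0.   ]
side cylinder_100 0.61 [318. 246.] [ 0.646 -0.03   0.   ]
side timer_white 0.62 [235. 204.] [0.427 0.35  0.   ]
side marker_black 0.65 [255. 235.] [0.467 0.08  0.   ]
side vial_a 0.68 [257. 337.] [ 0.402 -0.431  0.   ]
time: 2.82
ee_pos: [0.2494, -0.3304, 0.2629]
tcp_rot: [-179.7, -0.0, 26.2]
wrist_force: [-0.5, 1.3, 0.4]
opening: 0.0851
```

```bash
python3 -m pendant '[[[3.5,3,-1,0,0,0.115,100],[3.5,3,-1,0,0,0.115,100],[4,1.5,0,0,0,0.115,100],[4,1,0,0,0,0.112,100],[4,0,0,0,0,0,100]]]'; cat > look.py <<'E'
import sys
from h import *
np.set_printoptions(precision=3,suppress=True)
def look(f,things,cams=('wrist','scene','side')):
    R={}
    for n in cams:
        K,P,im=shot(n,f if n=='wrist' else None)
        for t in things:
            m=bot.mark_of(n,t)
            if m: R.setdefault(t,[]).append((n[:2],round(m[0]['confidence'],2),np.round(m[0]['uv'],1),ray(K,P,m[0]['uv'])))
    out={}
    for t,v in R.items():
        out[t]=tri([x[3] for x in v]) if len(v)>1 else None
        print(t,*[x[:3] for x in v],*(out[t] or []))
    return R
E
python3 - <<'E'
from look import *
look('w1.png',['puller_grip','puller_fork','block_slot','post','lug','eye','shank'],('wrist',))
print(bot.get_obs()['ee_pos'],bot.get_obs()['tcp_rot'])
K,P=cam('wrist')
for z,u in ((.079,'puller_grip'),(.046,'block_slot')):
    m=bot.mark_of('wrist',u)
    if m: print(u,atz(K,P,m[0]['uv'],z))
E
```

```text
time: 3.23
ee_pos: [0.454, -0.3669, 0.2862]
tcp_rot: [179.8, -0.2, -1.3]
wrist_force: [-0.3, -0.8, 0.5]
opening: 0.0855
puller_grip ('wr', 0.8, array([287.1, 148.4]))
block_slot ('wr', 0.93, array([283., 147.]))
post ('wr', 0.72, array([ 31.8, 144.7]))
[ 0.451 -0.366  0.287] [179.845  -0.218  -0.914]
puller_grip [ 0.487 -0.379  0.079]
block_slot [ 0.485 -0.375  0.046]
```

View pics/w1.png

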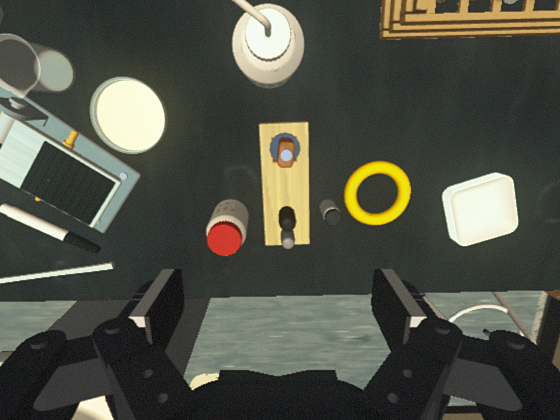

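```bash
python3 - <<'E'
from look import *
im=cv2.imread('pics/w1.png'); K,P=cam('wrist')
h=cv2.cvtColor(im,cv2.COLOR_BGR2HSV)
m=((h[...,0]>12)&(h[...,0]<28)&(h[...,1]>60)&(h[...,2]>120)).astype(np.uint8); m[:,:245]=0;m[:,330:]=0;m[:110]=0;m[260:]=0
c=max(cv2.findContours(m,0,2)[0],key=cv2.contourArea)
W=np.array([atz(K,P,p[0].astype(float),.046)[:2] for p in c],np.float32)
r=cv2.minAreaRect(W*1000);print(r,cv2.boxPoints(r))
E
python3 -m pendant '[[[3.4,1,-4,0,0,0,100],[0,0,4,0,0,0,100],[0,0,4,0,0,0,100],[0,0,4,0,0,0,100],[0,0,3.5,0,0,0,60]]]' 60
python3 - <<'E'
from look import *
look('w2.png',['puller_grip','block_slot'],('wrist',))
print(bot.get_obs()['ee_pos'],bot.get_obs()['tcp_rot'])
K,P=cam('wrist')
for z,u in ((.079,'puller_grip'),(.046,'block_slot')):
    m=bot.mark_of('wrist',u)
    if m: print(u,atz(K,P,m[0]['uv'],z))
E
```

```text
((437.9100341796875, -376.85552978515625), (152.0745086669922, 57.398372650146484), 1.3074686527252197) [[ 361.238 -349.899]
 [ 362.547 -407.282]
 [ 514.582 -403.812]
 [ 513.273 -346.429]]
time: 4.15
ee_pos: [0.4864, -0.3866, 0.1866]
tcp_rot: [178.3, -2.3, -1.1]
wrist_force: [0.5, -0.6, -0.7]
opening: 0.0754
puller_grip ('wr', 0.74, array([260.6, 210.8]))
[ 0.485 -0.385  0.186] [178.542  -1.925  -1.122]
puller_grip [ 0.486 -0.375  0.079]
```

View pics/w2.png

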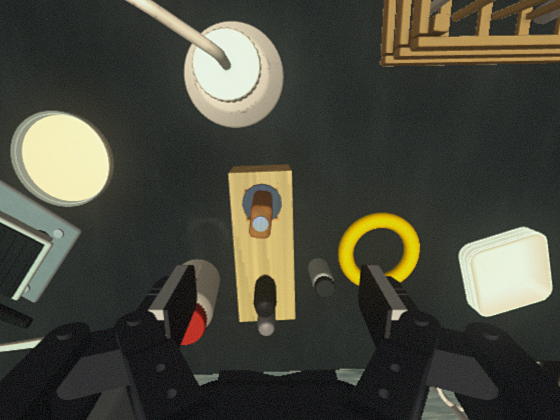

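```bash
cat >> h.py <<'E'
def togo(x,y,z,yaw):
    T=tool(); Rt=Rn.from_euler('xyz',[180,0,yaw],degrees=True).as_matrix()
    d=T[:3,:3].T@(np.array([x,y,z])-T[:3,3])*100; r=Rn.from_matrix(T[:3,:3].T@Rt).as_rotvec()
    o=bot.get_obs()
    print('togo cm',np.round(d,2),'rad',np.round(r,3),'now',np.round(o['ee_pos'],4),np.round(o['tcp_rot'],1),'F',np.round(o['wrist_force'],1),'op',round(o['opening'],4),'t',round(o['time'],2))
E
python3 -c "
from h import *
togo(.486,-.3755,.13,1.3)"
```

```text
togo cm [-0.28 -1.24  5.94] rad [ 0.03  -0.038 -0.042] now [ 0.4862 -0.3861  0.1898] [178.3  -2.2  -1.1] F [0.3 0.6 1. ] op 0.0512 t 4.4
```

```bash
python3 -m pendant '[[[0,-0.6,1,0.03,-0.038,-0.042,60],[-0.1,-0.6,2,0,0,0,60],[0,0,2,0,0,0,60],[0,0,1,0,0,0,60],[0,0,0,0,0,0,60]]]'; python3 -c "
from h import *
togo(.486,-.3755,.062,1.3)"
```

```text
time: 4.82
ee_pos: [0.49, -0.3783, 0.1452]
tcp_rot: [179.2, -0.9, 1.3]
wrist_force: [-0.0, 0.4, 0.5]
opening: 0.0514
togo cm [-0.53 -0.4   8.31] rad [ 0.013 -0.016  0.001] now [ 0.49   -0.3783  0.1452] [179.2  -0.9   1.3] F [-0.   0.4  0.5] op 0.0514 t 4.82
```

```bash
python3 -m pendant '[[[-0.4,-0.4,2,0.013,-0.016,0,60],[-0.1,0,2,0,0,0,60],[0,0,2,0,0,0,60],[0,0,1,0,0,0,60],[0,0,0,0,0,0,60]]]'; python3 -c "
from h import *
togo(.486,-.3755,.062,1.3)"
```

```text
time: 5.23
ee_pos: [0.4893, -0.3785, 0.0866]
tcp_rot: [179.4, -0.7, 1.3]
wrist_force: [-0.6, -0.3, 0.6]
opening: 0.051
togo cm [-0.35 -0.34  2.45] rad [ 0.011 -0.013 -0.   ] now [ 0.4893 -0.3785  0.0866] [179.4  -0.7   1.3] F [-0.6 -0.3  0.6] op 0.051 t 5.23
```

```bash
python3 -m pendant '[[[-0.4,-0.4,1,0.01,-0.01,0,60],[-0.4,-0.4,1,0.01,-0.01,0,60],[-0.2,-0.2,0.8,0,0,0,60],[0,0,0.3,0,0,0,60],[0,0,0,0,0,0,60]]]'; python3 -c "
from h import *
togo(.486,-.3755,.062,1.3)"
```

```text
time: 5.65
ee_pos: [0.4799, -0.3693, 0.0586]
tcp_rot: [-179.6, 0.2, 1.3]
wrist_force: [-0.5, -1.0, 0.1]
opening: 0.051
togo cm [ 0.6   0.63 -0.34] rad [-0.007  0.004 -0.001] now [ 0.4799 -0.3693  0.0586] [-179.6    0.2    1.3] F [-0.5 -1.   0.1] op 0.051 t 5.65
```

```bash
python3 -m pendant '[[[0.5,0.5,-0.2,0,0,0,60],[0,0,0,0,0,0,60],[0,0,0,0,0,0,60]]]'; python3 -c "
from h import *
togo(.486,-.3755,.062,1.3)"
```

```text
time: 5.9
ee_pos: [0.4858, -0.3749, 0.0615]
tcp_rot: [-179.6, 0.2, 1.3]
wrist_force: [-0.8, 0.2, 0.4]
opening: 0.0512
togo cm [ 0.02  0.06 -0.05] rad [-0.007  0.003 -0.001] now [ 0.4858 -0.3749  0.0615] [-179.6    0.2    1.3] F [-0.8  0.2  0.4] op 0.0512 t 5.9
```

```bash
python3 -m pendant '[[[0,0,0,0,0,0,0],[0,0,0,0,0,0,0],[0,0,0,0,0,0,0],[0,0,0,0,0,0,0],[0,0,0,0,0,0,0]]]' 80; python3 -m pendant '[[[0,0,0,0,0,0,0],[0,0,0,0,0,0,0]]]';  python3 -c "
from h import *
togo(.486,-.3755,.062,1.3)"
```

```text
time: 6.32
ee_pos: [0.4864, -0.3755, 0.0625]
tcp_rot: [-179.7, 0.1, 1.3]
wrist_force: [-0.7, 0.3, -2.0]
opening: 0.0151
time: 6.48
ee_pos: [0.4864, -0.3755, 0.0625]
tcp_rot: [-179.7, 0.1, 1.3]
wrist_force: [0.1, 0.1, -0.6]
opening: 0.0153
togo cm [-0.04  0.    0.05] rad [-0.006  0.002 -0.001] now [ 0.4864 -0.3755  0.0625] [-1.797e+02  1.000e-01  1.300e+00] F [ 0.1  0.1 -0.6] op 0.0153 t 6.48
```

```bash
python3 -m pendant '[[[0,0,-2,0,0,0,0],[0,0,-4,0,0,0,0],[0,0,-4,0,0,0,0],[0,0,-4,0,0,0,0],[0,0,-4,0,0,0,0]]]'; python3 -m pendant '[[[0,0,-4,0,0,0,0],[0,-4,-2,0,0,0,0],[0,-4,0,0,0,0,0],[0,-4,0,0,0,0,0],[0,-4,0,0,0,0,0]]]';  python3 -c "
from h import *
togo(.47,.004,.27,-34)"
```

```text
time: 6.9
ee_pos: [0.4829, -0.3734, 0.2361]
tcp_rot: [-178.9, 1.1, 1.3]
wrist_force: [1.4, -0.7, -1.3]
opening: 0.015
time: 7.32
ee_pos: [0.4822, -0.2212, 0.3067]
tcp_rot: [-179.3, 0.5, 0.7]
wrist_force: [1.0, 0.4, -1.5]
opening: 0.0153
togo cm [ -0.9  -22.49   3.95] rad [-0.009  0.013  0.606] now [ 0.4822 -0.2212  0.3067] [-179.3    0.5    0.7] F [ 1.   0.4 -1.5] op 0.0153 t 7.32
```

```bash
python3 -m pendant '[[[0,-4,0.5,0,0,0.12,0],[-0.6,-3.8,0.5,0,0,0.12,0],[-1.2,-3.6,0.5,0,0,0.12,0],[-1.6,-3.5,0.5,0,0,0.12,0],[-2,-3.3,0.5,0,0,0.12,0]]]'; python3 -c "
from h import *
togo(.47,.004,.27,-34)"
```

```text
time: 7.73
ee_pos: [0.4191, -0.1412, 0.2873]
tcp_rot: [-173.8, 1.5, -22.5]
wrist_force: [-0.4, -0.8, -0.7]
opening: 0.0153
togo cm [ -0.8  -15.08   3.39] rad [-0.104  0.036  0.199] now [ 0.4191 -0.1412  0.2873] [-173.8    1.5  -22.5] F [-0.4 -0.8 -0.7] op 0.0153 t 7.73
```

```bash
python3 -m pendant '[[[0,0,0,-0.1,0.036,0.1,0],[0,0,0,0,0,0.1,0],[0,-4,0.8,0,0,0,0],[0,-4,0.8,0,0,0,0],[0,-4,0.8,0,0,0,0]]]'; python3 -c "
from h import *
togo(.47,.004,.27,-34)"
```

```text
time: 8.15
ee_pos: [0.4111, -0.1532, 0.274]
tcp_rot: [-173.2, 0.3, -24.8]
wrist_force: [0.2, -0.1, -1.7]
opening: 0.0151
togo cm [ -1.25 -16.57   2.39] rad [-0.118  0.014  0.16 ] now [ 0.4111 -0.1532  0.274 ] [-173.2    0.3  -24.8] F [ 0.2 -0.1 -1.7] op 0.0151 t 8.15
```

```bash
python3 -c "
from h import *
o=bot.get_obs();print(o['q'],o['qd'],o['joint_efforts'])"
python3 -m pendant '[[[0,0,-2,0,0,0,0],[0,0,-2,0,0,0,0]]]'; python3 -c "
from h import *
o=bot.get_obs();print(o['q'],o['qd'],o['joint_efforts'])
togo(.47,.004,.27,-34)"
```

```text
[-24.85847123  -8.89442619   1.17400633 100.35040617   6.81350698
 179.94435802] [ 1.98164908e+01  6.87683387e-01 -5.76646530e+00 -6.47815616e+00
  1.30233337e+01  9.29078984e-03] [-4.21279013e+00 -3.72600675e+01  4.68138921e+01  5.04838452e-01
 -6.38856785e-02  3.82860644e-04]
time: 8.32
ee_pos: [0.4096, -0.1535, 0.3095]
tcp_rot: [-173.0, 0.7, -24.4]
wrist_force: [0.5, -0.2, -0.6]
opening: 0.0148
[-25.08224408  -7.19597551   6.73079239 104.74975484   6.9744306
 179.30363486] [-1.20061804 11.14769485 33.89857642 26.11650283  1.32490759 -3.8292781 ] [  0.37928967 -36.83176517  39.37467098  -1.32539392   0.46165983
   0.12806594]
togo cm [ -0.96 -16.23   5.99] rad [-0.121  0.023  0.167] now [ 0.4096 -0.1535  0.3095] [-173.     0.7  -24.4] F [ 0.5 -0.2 -0.6] op 0.0148 t 8.32
```

```bash
Z='x'; python3 -m pendant '[[[0,0,0,-0.12,0.02,0,0],[0,0,0,0,0,-0.12,0],[0,0,0,0,0,-0.12,0],[0,0,0,0,0,-0.12,0],[0,0,0,0,0,-0.12,0]]]'; python3 -m pendant '[[[0,0,0,0,0,-0.12,0],[0,0,0,0,0,-0.12,0],[0,0,0,0,0,-0.12,0],[0,0,0,0,0,-0.12,0],[0,0,0,0,0,-0.12,0]]]';python3 -m pendant '[[[0,0,0,0,0,-0.12,0],[0,0,0,0,0,-0.12,0],[0,0,0,0,0,-0.12,0],[0,0,0,0,0,-0.12,0],[0,0,0,0,0,-0.12,0]]]';python3 -m pendant '[[[0,0,0,0,0,-0.12,0],[0,0,0,0,0,-0.12,0],[0,0,0,0,0,-0.12,0],[0,0,0,0,0,-0.12,0],[0,0,0,0,0,-0.12,0]]]'; python3 -c "
from h import *
togo(.57,-.05,.27,146)"
```

```text
time: 8.73
ee_pos: [0.4062, -0.1644, 0.3118]
tcp_rot: [-179.7, -0.8, 5.5]
wrist_force: [1.0, 0.5, -1.6]
opening: 0.0152
time: 9.15
ee_pos: [0.4092, -0.158, 0.3102]
tcp_rot: [-180.0, -1.0, 41.3]
wrist_force: [-0.3, 0.6, -1.8]
opening: 0.0149
time: 9.57
ee_pos: [0.412, -0.1516, 0.3084]
tcp_rot: [179.6, -1.0, 77.1]
wrist_force: [0.7, -0.4, -1.6]
opening: 0.0153
time: 9.98
ee_pos: [0.4147, -0.1451, 0.3065]
tcp_rot: [179.1, -0.8, 112.9]
wrist_force: [0.2, 0.3, -0.7]
opening: 0.0149
togo cm [ 2.66 17.95  3.97] rad [ 0.019 -0.009 -0.577] now [ 0.4147 -0.1451  0.3065] [179.1  -0.8 112.9] F [ 0.2  0.3 -0.7] op 0.0149 t 9.98
```

```bash
python3 -m pendant '[[[0,0,0,0,0,-0.12,0],[0,0,0,0,0,-0.12,0],[0,0,0,0,0,-0.12,0],[0,0,0,0,0,-0.12,0],[0,0,0,0,0,-0.09,0]]]'; python3 -c "
from h import *
togo(.555,-.055,.28,146)"
```

```text
time: 10.4
ee_pos: [0.4173, -0.1387, 0.3046]
tcp_rot: [178.7, -0.4, 147.3]
wrist_force: [0.1, 0.1, -1.2]
opening: 0.0151
togo cm [-7.07 14.43  2.75] rad [ 0.023 -0.007  0.022] now [ 0.4173 -0.1387  0.3046] [178.7  -0.4 147.3] F [ 0.1  0.1 -1.2] op 0.0151 t 10.4
```

```bash
python3 -m pendant '[[[0,0,0,0.02,-0.007,0.02,0],[-2,3.7,0.7,0,0,0,0],[-2,3.7,0.7,0,0,0,0],[-2,3.7,0.7,0,0,0,0],[-1.2,3.4,0.7,0,0,0,0]]]'; python3 -m pendant '[[[0,0,0,0,0,0,0],[0,0,0,0,0,0,0]]]'; python3 - <<'E'
from look import *
R=look('w3.png',['post','lug','eye','shank','puller_fork'],('wrist','side'))
K,P=cam('wrist')
for t,z in (('post',.086),('lug',.088),('eye',.1),('shank',.1)):
    for r in R.get(t,[]):
        if r[0]=='wr': print(t,atz(K,P,r[2],z))
togo(.555,-.055,.27,146)
im=cv2.imread('pics/w3.png'); cv2.imwrite('pics/w3b.png',cv2.resize(im,None,fx=1.42,fy=1.42))
E
```

```text
time: 10.82
ee_pos: [0.5565, -0.0522, 0.2797]
tcp_rot: [179.7, 0.3, 146.8]
wrist_force: [0.4, -0.7, -1.0]
opening: 0.0152
time: 10.98
ee_pos: [0.5611, -0.0447, 0.2741]
tcp_rot: [179.8, -0.1, 147.4]
wrist_force: [-0.2, -1.0, -1.2]
opening: 0.0149
post ('wr', 0.59, array([231.8, 133.1])) ('si', 0.91, array([270.7, 227.9])) [ 0.494 -0.055  0.084] [np.float64(2.3), np.float64(2.3)]
lug ('wr', 0.94, array([347.2, 148.3])) ('si', 0.78, array([286.3, 211.7])) [0.563 0.035 0.093] [np.float64(2.6), np.float64(2.6)]
eye ('wr', 0.67, array([276.8, 144.4])) ('si', 0.57, array([278.3, 218.2])) [ 0.525 -0.022  0.098] [np.float64(0.3), np.float64(0.3)]
shank ('wr', 0.87, array([296.4, 144.2])) ('si', 0.44, array([278.4, 215.8])) [ 0.532 -0.005  0.098] [np.float64(3.1), np.float64(3.1)]
puller_fork ('wr', 0.9, array([277. , 242.9])) ('si', 0.65, array([290.1, 177.2])) [ 0.559 -0.046  0.234] [np.float64(4.0), np.float64(4.0)]
post [ 0.492 -0.057  0.086]
lug [0.567 0.033 0.088]
eye [ 0.524 -0.024  0.1  ]
shank [ 0.534 -0.008  0.1  ]
togo cm [ 0.02 -0.89  0.58] rad [0.005 0.001 0.019] now [ 0.56  -0.048  0.276] [179.7   0.1 147.1] F [-0.4 -0.6 -1. ] op 0.015 t 11.58
```

View pics/w3b.png

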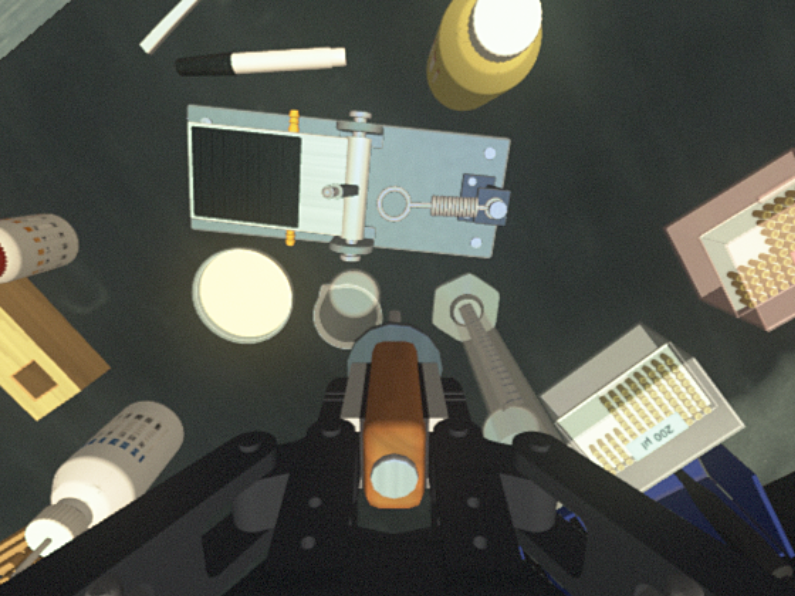

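```bash
python3 - <<'E'
from look import *
from scipy.optimize import least_squares
P0=np.array([[188,104],[510,139],[493,258],[191,229]],np.float32)/1.42
im=cv2.imread('pics/w3.png',0)
c=P0  # hand-read
c2=cv2.cornerSubPix(im,P0.reshape(-1,1,2).copy(),(4,4),(-1,-1),(3,30,.01)).reshape(-1,2); print(c2-c)
T0=np.eye(4);T0[:3,3]=[.5605,-.0465,.275];T0[:3,:3]=Rn.from_euler('xyz',[179.75,0,147.25],degrees=True).as_matrix()
K=np.array(bot.get_calibration('wrist')['intrinsics']);P=T0@np.array(bot.get_calibration('wrist')['T_tool_cam'])
L=np.array([[-.135,.052],[.135,.052],[.135,-.052],[-.135,-.052]])
def W(p,l,z):
    a=p[2];return np.array([p[0]+np.cos(a)*l[0]-np.sin(a)*l[1],p[1]+np.sin(a)*l[0]+np.cos(a)*l[1],z])
for cc in (c,c2):
    f=lambda p:np.concatenate([proj(K,P,W(p,l,.01))-q for l,q in zip(L,cc)])
    s=least_squares(f,[.5,-.05,.9]);print(s.x[:2],np.degrees(s.x[2]),np.round(s.fun,1))
    p=s.x
    print('post',W(p,[.01-.0127,0],.086),proj(K,P,W(p,[.01-.0127,0],.0862)),'pt lug?',W(p,[.01+.096+.005,0],.088),proj(K,P,W(p,[.111,0],.088)))
for n,uv,z in (('eye',(277.5,144.4),.1),('shank',(296,145),.1),('lug',(349,147),.09),('post',(234,134),.086)): print(n,atz(K,P,uv,z))
E
```

```text
[[-0.489  0.025]
 [ 0.044 -0.081]
 [-2.028 -0.596]
 [-0.128 -0.713]]
[ 0.497 -0.052] 51.53826898724537 [-0.8 -0.3  1.5 -0.7 -0.7  0.7 -0.   0.6]
post [ 0.495 -0.054  0.086] [234.757 135.14 ] pt lug? [0.566 0.035 0.088] [347.459 146.649]
[ 0.496 -0.053] 51.45430393826951 [-1.  -0.8  0.9 -0.7  0.7  1.2 -0.6  0.9]
post [ 0.494 -0.055  0.086] [234.001 134.799] pt lug? [0.565 0.034 0.088] [346.717 146.48 ]
eye [ 0.525 -0.023  0.1  ]
shank [ 0.535 -0.008  0.1  ]
lug [0.567 0.036 0.09 ]
post [ 0.494 -0.054  0.086]
```

```bash
python3 - <<'E'
from look import *
K=np.array(bot.get_calibration('wrist')['intrinsics']);C=np.array(bot.get_calibration('wrist')['T_tool_cam'])
print('handle top in tool',atz(K,C,(393/1.42,478/1.42),-.0455))
print('fork',atz(K,C,(277,242.9),.0365), 'flange proj',proj(K,C,[0,0,.0125]))
togo(.5343,-.0098,.21,143)
E
```

```text
handle top in tool [-0.002 -0.001 -0.046]
fork [-0.001 -0.     0.037] flange proj [277.898 259.723]
togo cm [4.22 1.75 6.59] rad [0.005 0.001 0.071] now [ 0.56  -0.048  0.276] [179.7   0.1 147.1] F [-0.4 -0.6 -1. ] op 0.015 t 11.58
```

Puller is centred in the hand. Move over the shank.

```bash
python3 -m pendant '[[[0,0,0,0,0,0.07,0],[1.5,0.6,2,0,0,0,0],[1.5,0.6,2,0,0,0,0],[1.2,0.6,2,0,0,0,0],[0,0,0,0,0,0,0]]]';python3 -c "
from h import *
togo(.5343,-.0098,.18,143)"
```

```text
time: 12.0
ee_pos: [0.5373, -0.0082, 0.2147]
tcp_rot: [179.6, 0.2, 142.7]
wrist_force: [-0.1, 0.0, -2.4]
opening: 0.0156
togo cm [ 0.15 -0.33  3.47] rad [ 0.007  0.003 -0.006] now [ 0.5373 -0.0082  0.2147] [179.6   0.2 142.7] F [-0.1  0.  -2.4] op 0.0156 t 12.0
```

```bash
python3 -m pendant '[[[0.1,-0.3,1.5,0.007,0.003,0,0],[0.1,0,1.5,0,0,0,0],[0,0,0.5,0,0,0,0],[0,0,0,0,0,0,0]]]';python3 - <<'E'
from look import *
togo(.5343,-.0098,.1405,143)
R=look('w4.png',['post','lug','eye','shank','puller_fork'],('wrist',))
K,P=cam('wrist')
for t,z in (('post',.086),('lug',.088),('eye',.1),('shank',.1)):
    for r in R.get(t,[]): print(t,atz(K,P,r[2],z))
im=cv2.imread('pics/w4.png')[60:360,100:500]; cv2.imwrite('pics/w4b.png',cv2.resize(im,None,fx=2,fy=2))
E
```

```text
time: 12.33
ee_pos: [0.5342, -0.01, 0.1812]
tcp_rot: [180.0, 0.2, 142.7]
wrist_force: [0.2, 0.8, -1.3]
opening: 0.0149
togo cm [0.01 0.02 4.07] rad [ 0.001  0.003 -0.005] now [ 0.534 -0.01   0.181] [180.    0.2 142.7] F [ 0.2  0.8 -1.3] op 0.0149 t 12.33
post ('wr', 0.64, array([200.5, 204.8]))
lug ('wr', 0.83, array([348.7, 209.5]))
eye ('wr', 0.82, array([256.9, 215.6]))
shank ('wr', 0.84, array([281.8, 212. ]))
puller_fork ('wr', 0.71, array([279.4, 244.4]))
post [ 0.495 -0.054  0.086]
lug [0.566 0.035 0.088]
eye [ 0.525 -0.021  0.1  ]
shank [ 0.534 -0.005  0.1  ]
```

View pics/w4b.png

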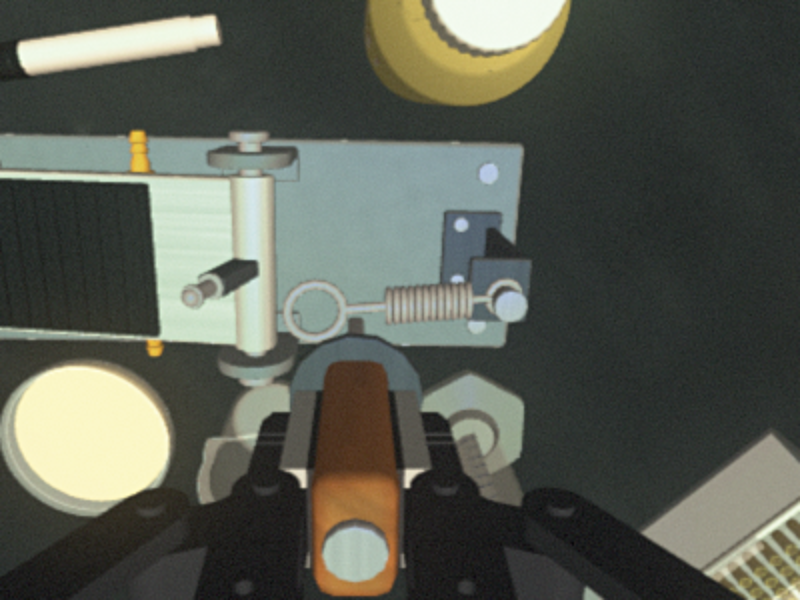

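```bash
python3 - <<'E'
from look import *
K,P=cam('wrist')
T=tool()
for t,uv,z in (('eye',(258,215),.1),('shank',(281,213.7),.1),('lug',(355,212),.095),('tine',(277.5,226),.1285)):
    X=atz(K,P,uv,z); print(t,X,(T[:3,:3].T@(X-T[:3,3]))*100)
E
```

```text
eye [ 0.525 -0.02   0.1  ] [ 0.183 -1.441  8.226]
shank [ 0.534 -0.006  0.1  ] [0.281 0.244 8.229]
lug [0.568 0.038 0.095] [0.243 5.776 8.739]
tine [ 0.532 -0.008  0.129] [ 0.375 -0.015  5.378]
```

```bash
python3 -m pendant '[[[0.35,0.35,0,0,0,0,0],[0,0,0,0,0,0,0],[0,0,1.5,0,0,0,0],[0,0,0,0,0,0,0]]]';python3 - <<'E'
from look import *
togo(.534,-.006,.1405,143)
K,P,im=shot('wrist','w5.png')
R=look(None,['eye','shank','puller_fork','lug'],('wrist',))
print(proj(K,P,tool()@[ -.0,0,.0525,1] if 0 else (tool()@np.array([0,0,.0525,1]))[:3]))
im=cv2.imread('pics/w5.png')[120:320,180:446]; cv2.imwrite('pics/w5b.png',cv2.resize(im,None,fx=3,fy=3))
E
```

```text
time: 12.97
ee_pos: [0.535, -0.0043, 0.1688]
tcp_rot: [179.8, 0.4, 142.7]
wrist_force: [-0.2, 1.1, -2.5]
opening: 0.0147
togo cm [-0.01 -0.21  2.83] rad [ 0.004  0.007 -0.005] now [ 0.535 -0.004  0.169] [179.8   0.4 142.7] F [-0.2  1.1 -2.5] op 0.0147 t 12.97
eye ('wr', 0.86, array([250.2, 226. ]))
shank ('wr', 0.57, array([276.9, 218.3]))
puller_fork ('wr', 0.75, array([279.8, 244.5]))
lug ('wr', 0.64, array([343.4, 215.1]))
[278.519 235.224]
```

View pics/w5b.png

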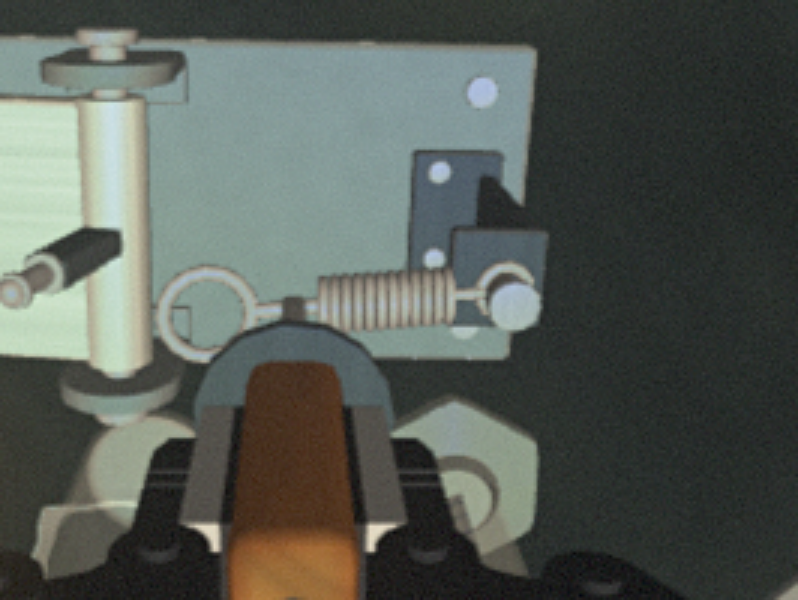

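```bash
python3 - <<'E'
from look import *
K=np.array(bot.get_calibration('wrist')['intrinsics']);C=np.array(bot.get_calibration('wrist')['T_tool_cam'])
print('tip outer edge',atz(K,C,(277.7,219),.0525)*1e3)
for dz in (.062,.067,.072): print('shank',dz,atz(K,C,(278,222.7),dz)*1e3,'eye',atz(K,C,(180+207/3,120+313/3),dz)*1e3,'coil end',atz(K,C,(180+320/3,120+300/3),dz)*1e3)
E
```

```text
tip outer edge [ 8.968 -0.019 52.5  ]
shank 0.062 [ 3.069  0.195 62.   ] eye [  1.921 -19.314  62.   ] coil end [ 4.983  6.    62.   ]
shank 0.067 [ 1.283  0.206 67.   ] eye [  0.107 -19.777  67.   ] coil end [ 3.244  6.153 67.   ]
shank 0.072 [-0.503  0.218 72.   ] eye [ -1.707 -20.241  72.   ] coil end [ 1.505  6.306 72.   ]
```

```bash
python3 -m pendant '[[[0.15,-0.1,0,0,0,0,0],[0,0,1,0,0,0,0],[0,0,1,0,0,0,0],[0,0,0.7,0,0,0,0],[0,0,0,0,0,0,0]]]';python3 - <<'E'
from look import *
togo(.534,-.006,.1405,141.5)
R=look('w6.png',['eye','shank','puller_fork','lug'],('wrist','side'))
im=cv2.imread('pics/w6.png')[120:320,180:446]; cv2.imwrite('pics/w6b.png',cv2.resize(im,None,fx=3,fy=3))
E
```

```text
time: 13.68
ee_pos: [0.5346, -0.0045, 0.1426]
tcp_rot: [179.6, 0.6, 142.7]
wrist_force: [-0.5, -0.3, -1.3]
opening: 0.0153
togo cm [-0.04 -0.15  0.21] rad [0.007 0.01  0.021] now [ 0.535 -0.004  0.143] [179.6   0.6 142.7] F [-0.5 -0.3 -1.3] op 0.0153 t 13.68
eye ('wr', 0.93, array([245.3, 241.3])) ('si', 0.56, array([278.1, 215.7])) [ 0.524 -0.02   0.105] [np.float64(0.9), np.float64(0.9)]
puller_fork ('wr', 0.71, array([280.9, 243.8])) ('si', 0.67, array([288.1, 302.4])) [ 0.587 -0.068 -0.155] [np.float64(42.4), np.float64(42.4)]
lug ('wr', 0.88, array([354.2, 227. ])) ('si', 0.96, array([288.1, 209.3])) [0.563 0.037 0.097] [np.float64(3.9), np.float64(3.9)]
shank ('si', 0.6, array([280.5, 217.3]))
```

View pics/w6b.png

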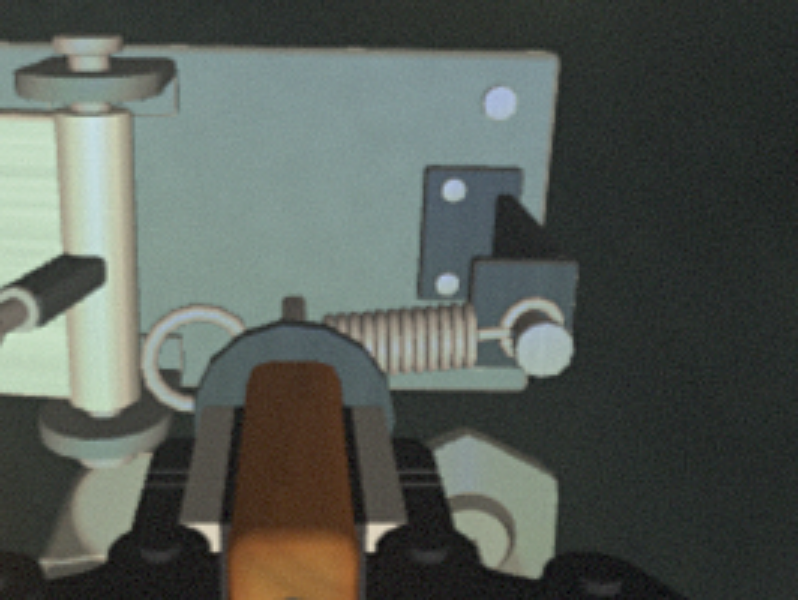

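```bash
cat >> h.py <<'E'
def unit(off=-.001):
    T=tool(); p=(T@np.array([off,0,.0365,1]))[:3]; a=np.radians(51.5); d=p-np.array([.4965,-.0525,0])
    print('fork crown in unit mm: along %.1f lat %.1f z %.1f'%tuple(1e3*np.array([d[0]*np.cos(a)+d[1]*np.sin(a),-d[0]*np.sin(a)+d[1]*np.cos(a),d[2]])))
E
python3 -m pendant '[[[0,-0.4,0.1,0.007,0.01,0.02,0],[0.1,-0.8,0,0,0,0,0],[0,-0.8,0,0,0,0,0],[0,-0.8,0,0,0,0,0],[0,-0.8,0,0,0,0,0]]]';python3 -c "
from h import *
togo(.534,-.006,.1415,141.5);unit()"
```

```text
time: 14.6
ee_pos: [0.512, -0.0326, 0.1442]
tcp_rot: [179.8, 0.1, 141.6]
wrist_force: [3.2, 3.8, -1.6]
opening: 0.0151
togo cm [-0.07  3.45  0.29] rad [0.004 0.002 0.001] now [ 0.512  -0.0326  0.1442] [1.798e+02 1.000e-01 1.416e+02] F [ 3.2  3.8 -1.6] op 0.0151 t 14.6
fork crown in unit mm: along 25.3 lat -0.8 z 107.7
```

```bash
python3 -m pendant '[[[0.1,-0.6,0.1,0,0,0,0],[0,-0.6,0.1,0,0,0,0],[0,-0.4,0,0,0,0,0],[0,-0.2,0,0,0,0,0],[0,0,0,0,0,0,0]]]';python3 - <<'E'
from look import *
togo(.534,-.006,.1415,141.5);unit()
R=look('w7.png',['eye','post','lug'],('wrist','side','scene'))
im=cv2.imread('pics/w7.png')[140:340,130:396]; cv2.imwrite('pics/w7b.png',cv2.resize(im,None,fx=3,fy=3))
E
```

```text
time: 15.02
ee_pos: [0.5006, -0.0463, 0.1443]
tcp_rot: [178.9, 0.3, 141.6]
wrist_force: [5.6, 7.5, -1.9]
opening: 0.0152
togo cm [-0.11  5.23  0.38] rad [0.019 0.005 0.001] now [ 0.501 -0.046  0.144] [178.9   0.3 141.6] F [ 5.6  7.5 -1.9] op 0.0152 t 15.02
fork crown in unit mm: along 8.1 lat -0.5 z 107.8
eye ('wr', 0.93, array([259.6, 238.1])) ('si', 0.55, array([271.9, 220.3])) ('sc', 0.44, array([303.4, 196.7])) [ 0.498 -0.053  0.105] [np.float64(4.2), np.float64(3.7), np.float64(1.5)]
post ('wr', 0.65, array([261.4, 226.4])) ('si', 0.58, array([274.6, 227.3])) ('sc', 0.59, array([307.1, 198.4])) [ 0.499 -0.06   0.089] [np.float64(9.9), np.float64(8.5), np.float64(7.8)]
lug ('wr', 0.57, array([434.3, 226. ])) ('si', 0.71, array([287. , 212.2])) ('sc', 0.77, array([269. , 204.3])) [0.563 0.036 0.089] [np.float64(1.3), np.float64(1.4), np.float64(2.7)]
```

View pics/w7b.png

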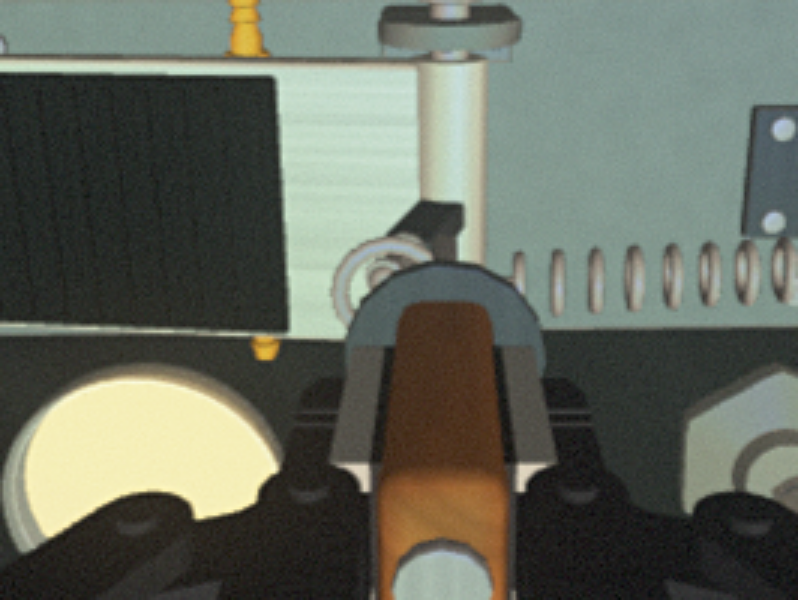

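```bash
python3 - <<'E'
from look import *
K,P=cam('wrist'); a=np.radians(51.5)
def U(X):
    d=X-np.array([.4965,-.0525,0]); return np.round(1e3*np.array([d[0]*np.cos(a)+d[1]*np.sin(a),-d[0]*np.sin(a)+d[1]*np.cos(a),d[2]]),1)
print('head',U(atz(K,P,(257.7,230.7),.0975)))
for z in (.102,.106,.11):
    print(z,'ring left',U(atz(K,P,(130+333/3,140+290/3),z)),'ring top',U(atz(K,P,(130+395/3,140+237/3),z)),'mark',U(atz(K,P,(259.6,238.1),z)))
E
```

```text
head [-3.8  3.7 97.5]
0.102 ring left [-13.9   1.6 102. ] ring top [ -1.  13. 102.] mark [ -2.5   0.6 102. ]
0.106 ring left [-13.5   3.2 106. ] ring top [ -0.9  14.4 106. ] mark [ -2.3   2.2 106. ]
0.11 ring left [-13.1   4.9 110. ] ring top [ -0.8  15.8 110. ] mark [ -2.2   3.9 110. ]
```

```bash
python3 -m pendant '[[[0.1,-0.4,0.1,0.01,0,0,0],[0,0,0.5,0,0,0,0],[0,0,0.5,0,0,0,0],[0,0,0.3,0,0,0,0],[0,0,0,0,0,0,0]]]';python3 - <<'E'
from look import *
togo(.534,-.006,.1235,141.5);unit()
K,P,im=shot('wrist','w8.png')
im=cv2.imread('pics/w8.png')[140:340,130:396]; cv2.imwrite('pics/w8b.png',cv2.resize(im,None,fx=3,fy=3))
E
```

```text
time: 16.03
ee_pos: [0.5012, -0.0457, 0.1329]
tcp_rot: [178.4, 0.5, 141.7]
wrist_force: [4.6, 7.2, -0.5]
opening: 0.0152
togo cm [-0.1   5.12  1.09] rad [0.028 0.009 0.004] now [ 0.501 -0.046  0.133] [178.4   0.5 141.7] F [ 4.6  7.2 -0.5] op 0.0152 t 16.03
fork crown in unit mm: along 9.3 lat -0.8 z 96.4
```

View pics/w8b.png

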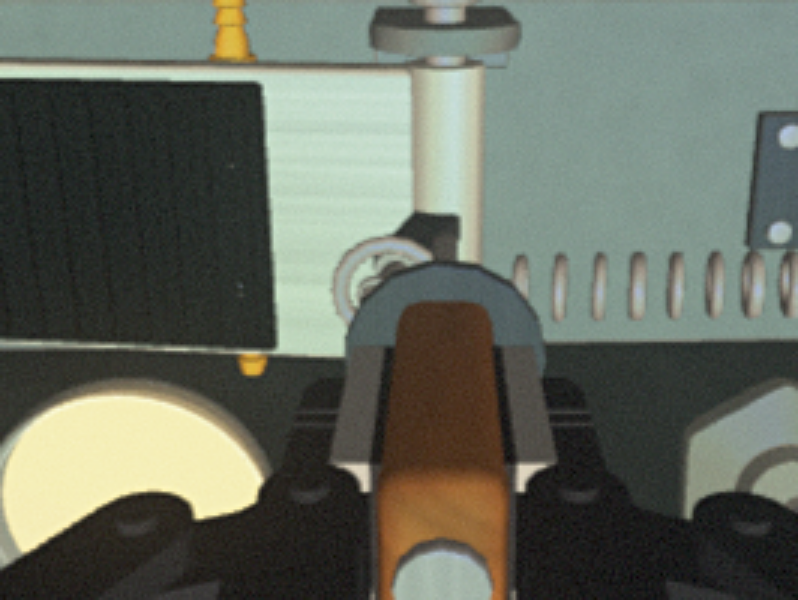

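```bash
python3 -m pendant '[[[0,-0.1,0.4,0.015,0,0,0],[0,-0.05,0.4,0.01,0,0,0],[0,-0.05,0.3,0,0,0,0],[0,-0.05,0.2,0,0,0,0]]]';python3 - <<'E'
from look import *
togo(.534,-.006,.1235,141.5);unit()
R=look('w9.png',['eye','post','lug'],('wrist','side','scene'))
im=cv2.imread('pics/w9.png')[140:340,130:396]; cv2.imwrite('pics/w9b.png',cv2.resize(im,None,fx=3,fy=3))
E
```

```text
time: 16.42
ee_pos: [0.5033, -0.0455, 0.1239]
tcp_rot: [178.9, 0.8, 141.8]
wrist_force: [4.5, 6.5, 1.1]
opening: 0.0151
togo cm [0.03 5.   0.13] rad [0.019 0.015 0.006] now [ 0.503 -0.045  0.124] [178.9   0.8 141.8] F [4.5 6.5 1.1] op 0.0151 t 16.42
fork crown in unit mm: along 10.4 lat -2.5 z 87.4
eye ('wr', 0.65, array([261.5, 238.2])) ('si', 0.63, array([269.7, 249.2])) ('sc', 0.63, array([301.9, 224.8])) [ 0.504 -0.06   0.011] [np.float64(19.2), np.float64(12.6), np.float64(13.8)]
post ('wr', 0.69, array([257. , 235.7])) ('si', 0.68, array([271.2, 226.6])) ('sc', 0.83, array([304.5, 199.8])) [ 0.496 -0.054  0.089] [np.float64(4.0), np.float64(2.6), np.float64(3.2)]
lug ('wr', 0.89, array([446.9, 236.2])) ('si', 0.97, array([289.2, 211.3])) ('sc', 0.86, array([268.4, 208.1])) [0.567 0.039 0.083] [np.float64(2.5), np.float64(9.1), np.float64(10.1)]
```

```bash
python3 -m pendant '[[[0.1,0.1,0.25,0.015,0,0,0],[0,0.4,0.1,0,0,0,0],[0,0.4,0.05,0,0,0,0],[0,0,0,0,0,0,0]]]';python3 - <<'E'
from look import *
togo(.534,-.006,.1235,141.5);unit()
R=look('w10.png',['eye','post','lug'],('wrist','side','scene'))
im=cv2.imread('pics/w10.png')[140:340,130:396]; cv2.imwrite('pics/w10b.png',cv2.resize(im,None,fx=3,fy=3))
E
```

```text
time: 17.35
ee_pos: [0.5106, -0.0367, 0.1238]
tcp_rot: [179.0, 1.1, 141.8]
wrist_force: [3.5, 5.2, -2.3]
opening: 0.015
togo cm [0.05 3.86 0.09] rad [0.017 0.02  0.006] now [ 0.511 -0.037  0.124] [179.    1.1 141.8] F [ 3.5  5.2 -2.3] op 0.015 t 17.35
fork crown in unit mm: along 21.8 lat -2.9 z 87.3
eye ('wr', 0.36, array([376.6, 301.6])) ('si', 0.74, array([289.5, 210. ])) ('sc', 0.51, array([302.4, 202.5])) [ 0.537 -0.026  0.111] [np.float64(29.4), np.float64(24.5), np.float64(51.1)]
post ('wr', 0.82, array([237.2, 235.9])) ('si', 0.67, array([270.7, 228.2])) ('sc', 0.67, array([324.8, 208.1])) [ 0.478 -0.073  0.079] [np.float64(24.4), np.float64(19.8), np.float64(40.2)]
lug ('wr', 0.93, array([429.1, 237.7])) ('si', 0.62, array([288. , 211.4])) ('sc', 0.82, array([270.6, 207.3])) [0.563 0.036 0.086] [np.float64(3.9), np.float64(7.3), np.float64(11.0)]
```

View pics/w10b.png

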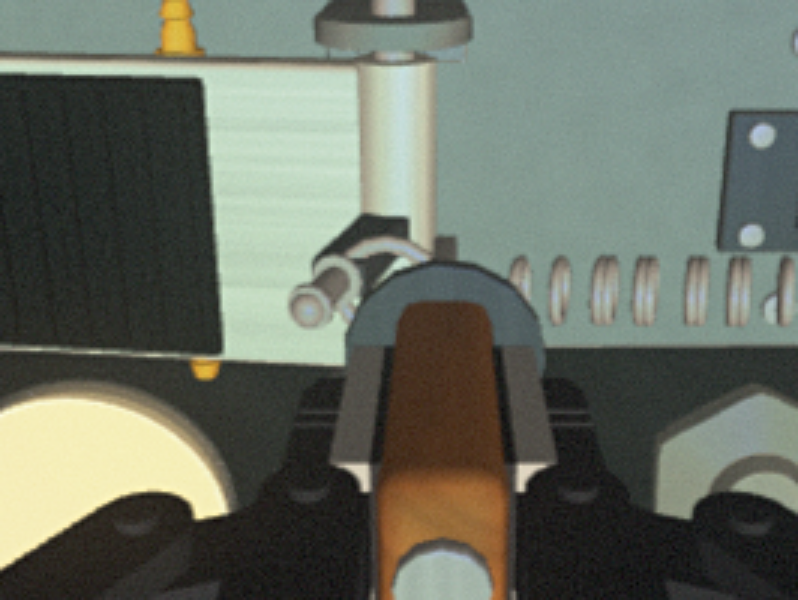

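```bash
python3 -m pendant '[[[0,0,-0.8,0.015,0.02,0,0],[0,0,-0.8,0,0,0,0],[0.1,0,-0.6,0,0,0,0],[0.1,-0.3,0,0,0,0,0],[0.1,-0.5,0,0,0,0,0]]]';python3 - <<'E'
from look import *
togo(.534,-.006,.1445,141.5);unit()
E
```

```text
time: 18.37
ee_pos: [0.5006, -0.0427, 0.1454]
tcp_rot: [179.9, -0.2, 141.8]
wrist_force: [0.2, 0.0, -0.9]
opening: 0.0152
togo cm [-0.35  4.95  0.1 ] rad [ 0.002 -0.003  0.006] now [ 0.501 -0.043  0.145] [179.9  -0.2 141.8] F [ 0.2  0.  -0.9] op 0.0152 t 18.37
fork crown in unit mm: along 10.3 lat 1.9 z 108.8
```

```bash
python3 -m pendant '[[[0,0,-2,0,0,0,0],[0,0,-0.6,0,0,0,0],[0,2.3,0,0,0,0,0],[-0.2,2.3,0,0,0,0,0],[0,0,0,0,0,0,0]]]';python3 - <<'E'
from look import *
togo(.534,-.006,.17,143);unit()
R=look('w11.png',['eye','shank','post','lug','puller_fork'],('wrist','side'))
K,P=cam('wrist'); T=tool()
for t,z in (('post',.086),('lug',.088),('eye',.1),('shank',.1)):
    for r in R.get(t,[]):
        if r[0]=='wr':
            X=atz(K,P,r[2],z); print(t,X,'tool mm',(T[:3,:3].T@(X-T[:3,3]))*1e3)
im=cv2.imread('pics/w11.png')[120:320,160:426]; cv2.imwrite('pics/w11b.png',cv2.resize(im,None,fx=3,fy=3))
E
```

```text
time: 18.78
ee_pos: [0.5279, -0.011, 0.1718]
tcp_rot: [180.0, -0.1, 141.5]
wrist_force: [0.1, 0.0, -1.1]
opening: 0.0147
togo cm [-0.17  0.77  0.18] rad [ 0.    -0.001 -0.026] now [ 0.528 -0.011  0.172] [180.   -0.1 141.5] F [ 0.1  0.  -1.1] op 0.0147 t 18.78
fork crown in unit mm: along 52.0 lat 0.3 z 135.3
eye ('wr', 0.77, array([261.2, 227.8])) ('si', 0.57, array([280.6, 216.9])) [ 0.528 -0.023  0.101] [np.float64(4.2), np.float64(4.2)]
shank ('wr', 0.59, array([290. , 220.5])) ('si', 0.52, array([278.4, 217.8])) [ 0.532 -0.005  0.092] [np.float64(2.9), np.float64(2.9)]
post ('wr', 0.8, array([204.6, 217.5])) ('si', 0.59, array([273.6, 228.2])) [ 0.5   -0.056  0.082] [np.float64(4.9), np.float64(4.9)]
lug ('wr', 0.52, array([290.9, 220.3])) ('si', 0.61, array([284.4, 212.1])) [ 0.539 -0.003  0.106] [np.float64(8.2), np.float64(8.2)]
puller_fork ('wr', 0.68, array([278. , 242.4])) ('si', 0.68, array([278.2, 209.6])) [ 0.529 -0.014  0.123] [np.float64(2.9), np.float64(2.9)]
post [ 0.493 -0.056  0.086] tool mm [ -1.433 -54.593  86.294]
lug [ 0.535 -0.007  0.088] tool mm [-2.999  9.834 84.268]
eye [ 0.523 -0.024  0.1  ] tool mm [ -4.423 -11.684  72.273]
shank [ 0.531 -0.005  0.1  ] tool mm [ 1.037  8.669 72.275]
```

```bash
cat > ring.py <<'E'
from look import *
def spring(z=.1,v=True):
    K,P,im=shot('wrist'); T=tool()
    m=bot.masks_of('wrist','eye')
    if not m: print('none');return
    q=m[0]['pixels']; print('conf',m[0]['confidence'],np.round(m[0]['extent']),q.sum())
    l,t,r,b=[int(x) for x in m[0]['extent']]
    for c in range(l,r+1,4):
        rows=np.flatnonzero(q[:,min(c,559)]); 
        if len(rows): print(c,':',rows[0],rows[-1],len(rows),end=' | ')
    return K,P,T,im,q
if __name__=='__main__':
    K,P,T,im,q=spring()
    cv2.imwrite('pics/m.png',q.astype(np.uint8)*255)
    togo(.534,-.006,.17,143)
E
python3 ring.py
```

```text
conf 0.94 [250. 211. 342. 233.] 354
254 : 215 233 17 | 258 : 212 217 6 | 262 : 211 214 4 | 266 : 210 212 3 | 270 : 211 212 2 | 274 : 212 214 3 | 278 : 215 217 3 | 286 : 222 224 3 | 290 : 222 224 3 | 294 : 221 224 4 | 298 : 220 224 5 | 302 : 217 225 9 | 306 : 224 227 4 | 314 : 218 228 11 | 338 : 212 221 10 | togo cm [-0.19  0.96  0.23] rad [-0.    -0.002 -0.027] now [ 0.527 -0.012  0.172] [-180.    -0.1  141.5] F [-0.1  0.5 -1.4] op 0.0152 t 19.48
```

```bash
python3 - <<'E'
from ring import *
K,P=cam('wrist');T=tool()
for n,uv in (('ringc',(268.5,227.5)),('ringleft',(250,225)),('shank0',(286,223)),('shank',(294,222.5)),('coil',(302,221)),('tip',(278,235))):
    X=atz(K,P,uv,.1);print(n,np.round(X,4),'tool mm',(T[:3,:3].T@(X-T[:3,3]))*1e3)
E
```

```text
ringc [ 0.526 -0.02   0.1  ] tool mm [-4.196 -6.508 72.259]
ringleft [ 0.516 -0.029  0.1  ] tool mm [ -2.303 -19.567  72.268]
shank0 [ 0.531 -0.008  0.1  ] tool mm [-0.823  5.867 72.261]
shank [ 0.534 -0.004  0.1  ] tool mm [-0.453 11.505 72.259]
coil [0.537 0.002 0.1  ] tool mm [ 0.662 17.12  72.259]
tip [ 0.534 -0.018  0.1  ] tool mm [-9.904  0.223 72.246]
```

```bash
python3 -m pendant '[[[0.05,1.15,0,0,0,-0.05,0],[0,0.1,0,0,0,0,0],[0,0,1,0,0,0,0],[0,0,0.2,0,0,0,0]]]';python3 - <<'E'
from ring import *
K,P,T,im,q=spring();togo(.534,-.006,.142,141.5);unit()
def tl(uv,z):
    X=atz(K,P,uv,z);return np.round((T[:3,:3].T@(X-T[:3,3]))*1e3,1)
rows=lambda c:np.flatnonzero(q[:,c])
for c in range(262,312,3):
    r=rows(c)
    if len(r): print(c,tl((c,r.mean()),.1),len(r))
E
```

```text
time: 19.82
ee_pos: [0.5342, -0.0023, 0.1599]
tcp_rot: [-180.0, -0.1, 144.3]
wrist_force: [-0.6, -0.5, -1.7]
opening: 0.015
conf 0.82 [231. 213. 324. 248.] 592
231 : 222 238 17 | 235 : 218 243 16 | 239 : 215 244 11 | 243 : 214 246 10 | 247 : 214 244 7 | 251 : 214 218 5 | 255 : 215 220 6 | 259 : 218 227 10 | 263 : 223 228 6 | 287 : 219 227 9 | 299 : 219 233 15 | 311 : 219 237 19 | 323 : 217 236 20 | togo cm [-0.19 -0.3   1.89] rad [ 0.    -0.001  0.049] now [ 0.534 -0.003  0.161] [180.   -0.  144.3] F [-0.5  0.1  0.2] op 0.0152 t 19.92
fork crown in unit mm: along 62.7 lat 0.7 z 124.4
262 [  2.3 -10.4  60.2] 7
286 [ 3.7  5.6 60.2] 9
298 [ 1.9 13.6 60.2] 14
310 [ 0.5 21.6 60.2] 20
```

```bash
python3 -m pendant '[[[0.15,-0.05,0,0,0,0,0],[0,0,1,0,0,0,0],[0,0,0.9,0,0,0,0],[0,0,0,0,0,0,0]]]';python3 - <<'E'
from ring import *
K,P,T,im,q=spring();togo(.534,-.006,.142,141.5);unit()
E
python3 -m pendant '[[[0,-0.4,0,0,0,0.02,0],[0,-0.8,0,0,0,0.02,0],[0,-0.8,0,0,0,0,0],[0,-0.6,0,0,0,0,0]]]';python3 - <<'E'
from ring import *
K,P,T,im,q=spring();togo(.534,-.006,.1425,141.5);unit()
E
```

```text
time: 20.25
ee_pos: [0.5322, -0.0026, 0.1404]
tcp_rot: [180.0, 0.0, 144.2]
wrist_force: [-0.3, -0.9, -1.7]
opening: 0.015
conf 0.63 [227. 227. 331. 262.] 624
227 : 239 249 11 | 231 : 232 256 25 | 235 : 229 259 17 | 239 : 226 260 15 | 243 : 225 261 13 | 247 : 225 231 7 | 251 : 226 232 7 | 255 : 227 233 7 | 259 : 230 231 2 | 303 : 230 238 9 | 315 : 230 251 22 | 327 : 229 250 22 | togo cm [-0.32 -0.2  -0.02] rad [0.001 0.001 0.047] now [ 0.533 -0.003  0.142] [179.9   0.1 144.2] F [-0.2  0.5 -1.6] op 0.0151 t 20.35
fork crown in unit mm: along 61.6 lat 1.9 z 105.3
time: 20.68
ee_pos: [0.5166, -0.0235, 0.1424]
tcp_rot: [179.8, 0.1, 141.7]
wrist_force: [2.4, 3.1, -1.0]
opening: 0.0148
conf 0.65 [238. 226. 341. 260.] 629
238 : 238 250 13 | 242 : 231 256 26 | 246 : 228 236 9 | 250 : 226 232 7 | 254 : 225 231 7 | 258 : 225 230 6 | 262 : 226 229 4 | 298 : 230 232 3 | 314 : 229 247 19 | 322 : 231 234 4 | 326 : 227 248 22 | 338 : 227 247 21 | togo cm [-0.26  2.46  0.02] rad [0.004 0.002 0.003] now [ 0.517 -0.024  0.143] [179.8   0.1 141.7] F [ 2.8  3.9 -2. ] op 0.0157 t 20.78
fork crown in unit mm: along 35.3 lat 1.1 z 106.1
```

```bash
python3 -m pendant '[[[0,-0.8,0,0.01,0,0,0],[0,-0.8,0,0.01,0,0,0],[0,-0.8,0,0,0,0,0],[0,-0.8,0,0,0,0,0]]]'; python3 -m pendant '[[[0,-0.2,0,0,0,0,0]]]'; python3 - <<'E'
from ring import *
K,P,T,im,q=spring();togo(.534,-.006,.1445,141.5);unit()
R=look('w12.png',['post'],('wrist',))
E
```

```text
time: 21.12
ee_pos: [0.4992, -0.0467, 0.1441]
tcp_rot: [-179.6, 0.2, 141.8]
wrist_force: [4.9, 8.7, -2.5]
opening: 0.015
time: 21.2
ee_pos: [0.4985, -0.0477, 0.1446]
tcp_rot: [-179.8, 0.2, 141.9]
wrist_force: [7.4, 9.0, -2.7]
opening: 0.0147
conf 0.69 [272. 347. 304. 363.] 242
276 : 358 361 4 | 280 : 358 363 6 | 284 : 358 363 6 | 288 : 358 364 7 | 292 : 357 363 7 | 296 : 353 363 11 | 300 : 347 362 16 | togo cm [-0.21  5.43  0.01] rad [-0.002  0.004  0.006] now [ 0.499 -0.047  0.145] [-179.9    0.2  141.8] F [ 5.7  8.3 -2. ] op 0.0149 t 21.3
fork crown in unit mm: along 5.4 lat 0.2 z 108.2
post ('wr', 0.88, array([266.2, 231. ]))
```

```bash
cat >> ring.py <<'E'
def ringedge(z):
    K,P,im=shot('wrist')
    a=np.radians(51.5)
    def U(X):
        d=X-np.array([.4965,-.0525,0]); return np.round(1e3*np.array([d[0]*np.cos(a)+d[1]*np.sin(a),-d[0]*np.sin(a)+d[1]*np.cos(a)]),1)
    for m in bot.masks_of('wrist','eye'):
        q=m['pixels'].copy(); q[:190]=0;q[280:]=0
        if q.sum()<60: continue
        rr,cc=np.nonzero(q); l=cc.min(); sel=cc<l+35; t=rr[sel].min()
        print('ring conf',round(m['confidence'],2),'left px',l,'top',t,'-> centre along',U(atz(K,P,(l,t+17),z))[0]+12,'lat',U(atz(K,P,(cc[sel][rr[sel]==t].mean(),t),z))[1]-12)
    m=bot.mark_of('wrist','post')
    if m: print('post',m[0]['uv'],U(atz(K,P,m[0]['uv'],.086)))
E
python3 -c "
from ring import *
ringedge(.105)"
python3 -m pendant '[[[0.05,-0.2,0.4,0,0,0,0],[0,-0.15,0.4,0,0,0,0],[0,-0.1,0.3,0,0,0,0]]]'; python3 -c "
from ring import *
togo(.534,-.006,.1325,141.5);unit();ringedge(.094)"
```

```text
ring conf 0.72 left px 239 top 225 -> centre along -6.0 lat -1.1999999999999993
ring conf 0.41 left px 245 top 220 -> centre along -2.3000000000000007 lat 2.0
post [265.3, 228.0] [-2.7  1.6]
time: 21.8
ee_pos: [0.4996, -0.0467, 0.1356]
tcp_rot: [179.4, 0.3, 142.1]
wrist_force: [5.5, 8.4, -1.1]
opening: 0.0149
togo cm [-0.21  5.32  0.36] rad [0.01  0.006 0.01 ] now [ 0.5   -0.047  0.136] [179.4   0.3 142.1] F [ 5.5  8.4 -1.1] op 0.0149 t 21.8
fork crown in unit mm: along 6.9 lat -0.0 z 99.1
ring conf 0.63 left px 239 top 225 -> centre along -4.899999999999999 lat -2.1999999999999993
post [264.2, 233.2] [-1.6  1.3]
```

```bash
python3 - <<'E'
from h import *
K,P,w=shot('wrist','w13.png');_,_,s=shot('side','s13.png');_,_,c=shot('scene','c13.png')
W=cv2.resize(w[190:290,200:360],(800,500//1),interpolation=cv2.INTER_CUBIC)[:330]
W=cv2.resize(w[205:272,205:345],(800,382),interpolation=cv2.INTER_CUBIC)
S=cv2.resize(s[200:240,245:317],(400,222),interpolation=cv2.INTER_CUBIC)
C=cv2.resize(c[180:220,260:332],(400,222),interpolation=cv2.INTER_CUBIC)
o=np.vstack([W,np.hstack([S,C])])[:600]
cv2.imwrite('pics/comp.png',o[:,:,::-1]); print(o.shape)
E
```

```text
(600, 800, 3)
```

View pics/comp.png

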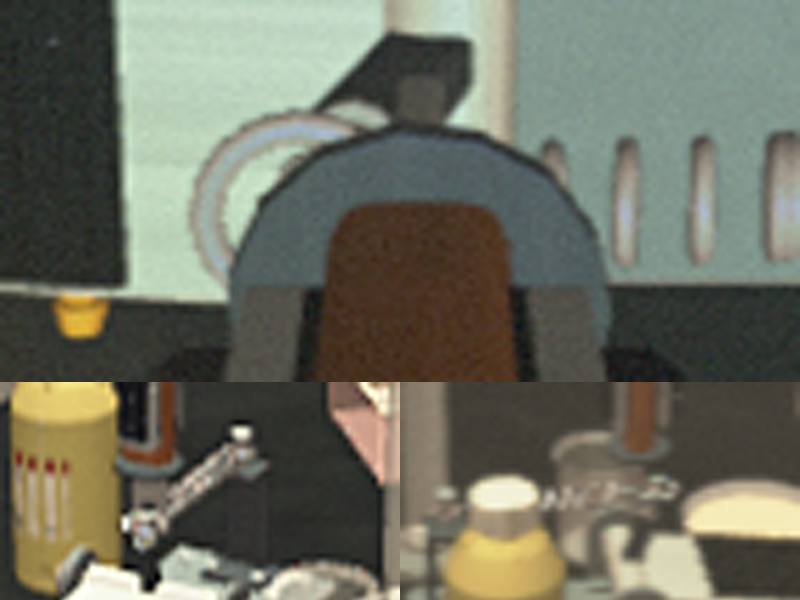

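```bash
python3 -m pendant '[[[0.25,-0.08,-0.1,0.01,0,0.01,0],[0.1,-0.08,0,0,0,0,0]]]'; python3 -c "
from ring import *
togo(.534,-.006,.1325,141.5);unit();ringedge(.098)
K,P,w=shot('wrist','w14.png')
import cv2
g=cv2.cvtColor(w,cv2.COLOR_RGB2GRAY)
print(g[222:248:1,234:276:2])"
```

```text
time: 22.27
ee_pos: [0.4981, -0.0438, 0.1378]
tcp_rot: [179.6, 0.4, 141.5]
wrist_force: [5.3, 7.2, -1.2]
opening: 0.0151
togo cm [-0.46  5.18  0.58] rad [0.007 0.007 0.001] now [ 0.498 -0.044  0.138] [179.6   0.4 141.5] F [ 5.3  7.2 -1.2] op 0.0151 t 22.27
fork crown in unit mm: along 8.1 lat 2.9 z 101.3
ring conf 0.87 left px 238 top 225 -> centre along -4.100000000000001 lat 1.5
post [262.0, 237.6] [-1.9  0.3]
[[201 200 205 203 201 201 208 203 205 203 209 209 210 210 107  43  54  50
   50  49  64]
 [200 198 198 199 202 200 199 203 203 206 204 188 192 171  50  44  49  52
   54  54  65]
 [201 204 202 201 204 199 203 204 195 193 171 125 135 112  57  54  48  50
   45  47  62]
 [198 195 200 195 202 199 201 200 152 131 127 138 137 126 111  88  62  60
   49  51  60]
 [192 196 198 195 198 200 199 144 132 146 161 171 168 169 159 149 101  83
   48  50  54]
 [196 199 197 199 201 203 170 128 163 169 175 173 178 177 177 174 143 115
   62  49  52]
 [195 195 198 197 202 179 127 159 172 176 172 169 171 173 182 173 145  80
   49  57  71]
 [201 198 197 200 199 130 149 173 172 169 166 156 157 165 161
[... 930 characters left out ...]
6 173 163 167 212 215  83  80  91  96  95  93  94  92  93  82
   71  72  69]
 [206 210 164 168 162 187 212 215  69  95  92  91  95  93  94  92  73  58
   51  54  54]
 [204 204 150 173 160 179 210 199  78  88  93  89  95  93  93  82  60  59
   55  57  58]
 [208 207 157 169 159 173 211 178  82  89  94  87  99  90  87  69  51  53
   56  48  53]
 [204 206 159 170 160 164 213 133  86  87  89  89  94  95  91  59  58  53
   55  55  60]
 [203 205 191 166 166 162 210  85  88  93  90  88  92  92  86  55  56  51
   52  56  52]
 [205 204 192 168 165 155 194  71  90  94  86  89  92  94  83  53  55  58
   54  58  55]
 [201 199 187 159 167 135 175  77  93  90  89  90  93  94  74  52  54  57
   59  49  53]]
```

```bash
python3 - <<'E'
from ring import *
a=np.radians(51.5)
def U(X):
    d=X-np.array([.4965,-.0525,0]); return np.round(1e3*np.array([d[0]*np.cos(a)+d[1]*np.sin(a),-d[0]*np.sin(a)+d[1]*np.cos(a)]),1)
K,P=cam('wrist'); C=np.array(bot.get_calibration('wrist')['T_tool_cam'])
T=np.eye(4);T[:3,3]=[.4996,-.0467,.1356];T[:3,:3]=Rn.from_euler('xyz',[179.4,.3,142.1],degrees=True).as_matrix()
print('comp head',U(atz(K,T@C,(262,239),.0975)),'comp ring',U(atz(K,T@C,(205+303/5.71,205+224/5.71),.098)))
print('comp ringL',U(atz(K,T@C,(205+190/5.71,205+215/5.71),.098)),'ringTop',U(atz(K,T@C,(205+303/5.71,205+112/5.71),.098)))
print('now ringL',U(atz(K,P,(238,242),.100)),'top',U(atz(K,P,(257,224.5),.1)))
togo(0.5,0,0.1,141.5);unit()
E
```

```text
comp head [-2.6  2.1] comp ring [-5.  -1.1]
comp ringL [-16.9  -0.1] ringTop [-4.9 11.5]
now ringL [-15.9   3.3] top [-4.2 14.5]
togo cm [2.61 3.52 3.79] rad [0.008 0.007 0.001] now [ 0.498 -0.044  0.138] [179.6   0.4 141.6] F [ 5.5  7.5 -1.2] op 0.0152 t 22.47
fork crown in unit mm: along 8.1 lat 2.8 z 101.3
```

```bash
python3 -m pendant '[[[0,-0.15,0.4,0.01,0.005,0,0],[0,-0.1,0.4,0,0,0,0]]]'; python3 -c "
from ring import *
togo(.534,-.006,.1235,141.5);unit();ringedge(.092)"
```

```text
time: 22.63
ee_pos: [0.4993, -0.0437, 0.1317]
tcp_rot: [179.7, 0.3, 141.7]
wrist_force: [5.3, 8.1, -0.2]
opening: 0.0151
togo cm [-0.38  5.1   0.85] rad [0.006 0.005 0.003] now [ 0.499 -0.044  0.132] [179.7   0.3 141.7] F [ 5.3  8.1 -0.2] op 0.0151 t 22.63
fork crown in unit mm: along 8.9 lat 2.1 z 95.2
ring conf 0.92 left px 239 top 224 -> centre along -2.6999999999999993 lat 1.3000000000000007
post [259.8, 239.3] [-2.4  0.9]
```

```bash
python3 -m pendant '[[[0.1,-0.12,0.4,0.005,0.005,0,0],[0,-0.06,0.4,0,0,0,0],[0,-0.06,0.3,0,0,0,0]]]'; python3 -c "
from ring import *
togo(.534,-.006,.1225,141.5);unit();ringedge(.085)"
```

```text
time: 23.03
ee_pos: [0.5009, -0.0419, 0.1234]
tcp_rot: [179.2, 0.2, 141.8]
wrist_force: [4.5, 7.5, 0.2]
opening: 0.0153
togo cm [-0.38  4.87  0.15] rad [0.013 0.003 0.006] now [ 0.501 -0.042  0.123] [179.2   0.2 141.8] F [4.5 7.5 0.2] op 0.0153 t 23.03
fork crown in unit mm: along 11.5 lat 2.0 z 86.9
ring conf 0.85 left px 239 top 224 -> centre along 0.09999999999999964 lat 1.6999999999999993
post [255.2, 245.1] [-2.1  0.5]
```

```bash
python3 -m pendant '[[[0,0,0.2,0.005,0,0,0],[0,0.3,0.05,0,0,0,0],[0,0.3,0.05,0,0,0,0]]]'; python3 -c "
from ring import *
togo(.534,-.006,.1225,141.5);unit();ringedge(.085)
from look import *
look(None,['pedal_pad','post'],('side','scene'))"
```

```text
time: 23.43
ee_pos: [0.5073, -0.0355, 0.123]
tcp_rot: [179.1, 0.4, 141.9]
wrist_force: [2.1, 4.0, 0.7]
opening: 0.0149
togo cm [-0.28  3.97  0.11] rad [0.016 0.007 0.007] now [ 0.507 -0.035  0.123] [179.1   0.4 141.9] F [2.1 4.  0.7] op 0.0149 t 23.43
fork crown in unit mm: along 20.6 lat 0.9 z 86.5
ring conf 0.96 left px 238 top 224 -> centre along 8.7 lat 0.8000000000000007
post [251.1, 243.6] [4.6 0.6]
pedal_pad ('si', 0.79, array([252.3, 252.5])) ('sc', 0.58, array([332.5, 208.5])) [ 0.437 -0.129  0.052] [np.float64(5.4), np.float64(5.4)]
post ('si', 0.89, array([272.4, 223.6])) ('sc', 0.9, array([300.8, 199.1])) [ 0.504 -0.047  0.094] [np.float64(1.1), np.float64(1.1)]
```

```bash
python3 -m pendant '[[[0,0.4,-0.05,0.01,0,0,0],[0,0.4,-0.05,0,0,0,0],[0,0.4,0,0,0,0,0],[0,0,0,0,0,0,0]]]'; python3 -c "
from ring import *
togo(.534,-.006,.1225,141.5);unit();ringedge(.088)
from look import *
look(None,['pedal_pad','post'],('side','scene'))"
```

```text
time: 24.22
ee_pos: [0.5148, -0.026, 0.1239]
tcp_rot: [179.8, 0.4, 141.8]
wrist_force: [0.5, 0.3, -1.3]
opening: 0.0149
togo cm [-0.27  2.76  0.15] rad [0.003 0.007 0.006] now [ 0.515 -0.026  0.124] [179.8   0.4 141.8] F [ 0.5  0.3 -1.3] op 0.0149 t 24.22
fork crown in unit mm: along 32.3 lat 0.9 z 87.4
ring conf 0.67 left px 230 top 222 -> centre along 15.8 lat 2.6999999999999993
post [240.7, 245.3] [ 9.8 -1.1]
pedal_pad ('si', 0.88, array([255.1, 248.3])) ('sc', 0.6, array([333.7, 204.9])) [ 0.441 -0.134  0.064] [np.float64(1.4), np.float64(1.4)]
post ('si', 0.95, array([275.6, 224.2])) ('sc', 0.74, array([302.3, 201.7])) [ 0.508 -0.051  0.088] [np.float64(6.1), np.float64(6.1)]
```

```bash
python3 -m pendant '[[[0,0,-0.8,0,0,0,0],[0,0,-1.5,0,0,0,0],[0,0,-3,0,0,0,0],[0,0,-4,0,0,0,0],[0,0,-4,0,0,0,0]]]'; python3 -c "
from ring import *
togo(.49,-.2,.30,141.5);unit();ringedge(.088)
from look import *
look(None,['pedal_pad','post','eye'],('side','scene'))"
```

```text
time: 25.08
ee_pos: [0.5095, -0.0264, 0.2544]
tcp_rot: [-179.7, -0.3, 141.8]
wrist_force: [0.4, 0.2, -1.1]
opening: 0.0148
togo cm [ -9.19 -14.87  -4.53] rad [-0.005 -0.005  0.005] now [ 0.509 -0.026  0.254] [-179.7   -0.3  141.8] F [ 0.4  0.2 -1.1] op 0.0148 t 25.08
fork crown in unit mm: along 28.3 lat 5.3 z 217.9
ring conf 0.94 left px 253 top 190 -> centre along 15.2 lat -5.3
post [261.9, 192.8] [12.2  3.4]
pedal_pad ('si', 0.67, array([254.9, 248.1])) ('sc', 0.71, array([296.8, 164. ])) [ 0.501 -0.111  0.124] [np.float64(88.8), np.float64(88.8)]
post ('si', 0.65, array([274.2, 225.6])) ('sc', 0.63, array([301.7, 199.1])) [ 0.508 -0.055  0.091] [np.float64(0.5), np.float64(0.5)]
eye ('si', 0.5, array([275. , 227.5])) ('sc', 0.5, array([301.4, 200.8])) [ 0.509 -0.055  0.084] [np.float64(0.0), np.float64(0.0)]
```

```bash
python3 -m pendant '[[[0,0,0,0,0,-0.12,0],[0,0,0,0,0,-0.12,0],[0,0,0,0,0,-0.12,0],[0,0,0,0,0,-0.12,0],[0,0,0,0,0,-0.12,0]]]'; python3 -m pendant '[[[0,0,0,0,0,-0.09,0],[0,0,0,0,0,0,0]]]'; python3 -c "
from h import *
togo(.486,-.3755,.25,181.3)"
```

```text
time: 26.05
ee_pos: [0.509, -0.0263, 0.2497]
tcp_rot: [-179.9, -0.6, 177.3]
wrist_force: [-0.7, 0.4, -1.1]
opening: 0.0149
time: 26.22
ee_pos: [0.5086, -0.0263, 0.2488]
tcp_rot: [180.0, -0.7, -176.9]
wrist_force: [-0.2, 0.3, -1.8]
opening: 0.0149
togo cm [  4.12 -34.75  -0.07] rad [-0.    -0.013  0.031] now [ 0.5086 -0.0263  0.2488] [ 180.    -0.7 -176.9] F [-0.2  0.3 -1.8] op 0.0149 t 26.22
```

```bash
python3 -m pendant '[[[0.4,-3.8,0,0,-0.01,0.03,0],[0.4,-4,0,0,0,0,0],[0.4,-4,0,0,0,0,0],[0.4,-4,0,0,0,0,0],[0.4,-4,0,0,0,0,0]]]'; python3 -m pendant '[[[0.4,-4,0,0,0,0,0],[0.4,-4,0,0,0,0,0],[0.4,-3,0,0,0,0,0],[0.2,-2,0,0,0,0,0],[0,0,0,0,0,0,0]]]'; python3 -c "
from h import *
togo(.486,-.3755,.17,181.3)"
```

```text
time: 26.63
ee_pos: [0.4938, -0.2241, 0.2472]
tcp_rot: [179.9, -0.2, -178.9]
wrist_force: [1.6, -0.7, -2.0]
opening: 0.0152
time: 27.05
ee_pos: [0.4774, -0.3669, 0.2437]
tcp_rot: [179.9, -0.4, 179.7]
wrist_force: [0.5, -0.5, -1.1]
opening: 0.0151
togo cm [-0.91 -0.87  7.36] rad [ 0.003 -0.006 -0.028] now [ 0.4774 -0.3669  0.2437] [179.9  -0.4 179.7] F [ 0.5 -0.5 -1.1] op 0.0151 t 27.05
```

```bash
python3 -m pendant '[[[-0.85,-0.9,0,0,0,-0.028,0],[0,0,3,0,0,0,0],[0,0,3,0,0,0,0],[0,0,3,0,0,0,0],[0,0,1,0,0,0,0]]]';  python3 -m pendant '[[[0,0,0,0,0,0,0]]]'; python3 - <<'E'
from look import *
togo(.4855,-.3755,.13,181.3)
R=look('w15.png',['puller_fork','puller_grip','block_slot','puller'],('wrist','side'))
C=np.array(bot.get_calibration('wrist')['T_tool_cam']);K,P=cam('wrist')
for r in R.get('puller_fork',[])[:1]: print('fork tool mm',atz(K,C,r[2],.0365)*1e3)
for r in R.get('block_slot',[])[:1]: print('slot',atz(K,P,r[2],.046))
w=cv2.imread('pics/w15.png'); h=cv2.cvtColor(w,cv2.COLOR_BGR2HSV)
m=((h[...,0]>3)&(h[...,0]<18)&(h[...,1]>120)).astype(np.uint8)
for r in (290,300,310,320,330):
    c=np.flatnonzero(m[r,200:360])+200; print(r,c.min() if len(c) else None,c.max() if len(c) else None,end='; ')
E
```

```text
time: 27.47
ee_pos: [0.4864, -0.3781, 0.1425]
tcp_rot: [-180.0, -0.1, -179.7]
wrist_force: [-0.1, 0.6, -1.5]
opening: 0.0146
time: 27.55
ee_pos: [0.4856, -0.3769, 0.1402]
tcp_rot: [179.9, -0.3, -179.8]
wrist_force: [0.3, -0.5, -0.8]
opening: 0.0146
togo cm [0.01 0.14 1.02] rad [ 0.002 -0.005 -0.02 ] now [ 0.486 -0.377  0.14 ] [ 179.9   -0.3 -179.8] F [ 0.3 -0.5 -0.8] op 0.0146 t 27.55
puller_fork ('wr', 0.8, array([279.2, 243.5])) ('si', 0.75, array([287.9, 283. ])) [ 0.486 -0.376  0.097] [np.float64(3.1), np.float64(3.1)]
puller_grip ('wr', 0.78, array([275.7, 290. ])) ('si', 0.51, array([290.2, 257.9])) [ 0.486 -0.378  0.16 ] [np.float64(1.5), np.float64(1.5)]
block_slot ('wr', 0.75, array([277.1, 214.5])) ('si', 0.63, array([289.5, 303.8])) [ 0.488 -0.377  0.041] [np.float64(0.8), np.float64(0.8)]
puller ('wr', 0.71, array([279.2, 235. ])) ('si', 0.79, array([288.9, 285.6])) [ 0.486 -0.376  0.089] [np.float64(0.7), np.float64(0.7)]
fork tool mm [-0.826  0.716 36.5  ]
slot [ 0.489 -0.379  0.046]
290 258 297; 300 256 298; 310 256 299; 320 256 298; 330 256 298;
```

```bash
python3 -m pendant '[[[0,0.1,1.5,0,0,-0.02,0],[0,0,1.5,0,0,0,0],[0,0,1,0,0,0,0],[0,0,0.5,0,0,0,0]]]';python3 -c "
from h import *
togo(.486,-.3755,.0635,181.3)"
```

```text
time: 28.38
ee_pos: [0.4879, -0.3784, 0.0999]
tcp_rot: [-179.8, 0.2, -178.6]
wrist_force: [-0.1, -0.2, -1.5]
opening: 0.0151
togo cm [0.2  0.31 3.64] rad [-0.004  0.003  0.002] now [ 0.4879 -0.3784  0.0999] [-179.8    0.2 -178.6] F [-0.1 -0.2 -1.5] op 0.0151 t 28.38
```

```bash
python3 -m pendant '[[[0.18,0.28,0,0,0,0,0],[0,0,1,0,0,0,0],[0,0,1,0,0,0,0],[0,0,0.8,0,0,0,0]]]';python3 -c "
from h import *
togo(.486,-.3755,.0635,181.3)"
```

```text
time: 28.72
ee_pos: [0.4864, -0.3759, 0.0715]
tcp_rot: [-179.7, 0.3, -178.6]
wrist_force: [1.0, -0.3, -1.2]
opening: 0.0148
togo cm [0.04 0.04 0.8 ] rad [-0.005  0.005  0.002] now [ 0.4864 -0.3759  0.0715] [-179.7    0.3 -178.6] F [ 1.  -0.3 -1.2] op 0.0148 t 28.72
```

```bash
python3 -m pendant '[[[0,0,0.5,0,0,0,0],[0,0,0.2,0,0,0,0],[0,0,0,0,0,0,0]]]';python3 -c "
from h import *
togo(.486,-.3755,.0635,181.3)"
```

```text
time: 28.97
ee_pos: [0.4861, -0.3756, 0.0625]
tcp_rot: [-179.7, 0.2, -178.6]
wrist_force: [-0.8, 1.5, 5.9]
opening: 0.0149
togo cm [ 0.01  0.01 -0.1 ] rad [-0.005  0.004  0.002] now [ 0.4861 -0.3756  0.0625] [-179.7    0.2 -178.6] F [-0.8  1.5  5.9] op 0.0149 t 28.97
```

```bash
python3 -m pendant '[[[0,0,0,0,0,0,50],[0,0,0,0,0,0,60],[0,0,0,0,0,0,60],[0,0,0,0,0,0,60]]]'; python3 -m pendant '[[[0,0,-1,0,0,0,60],[0,0,-3,0,0,0,60],[0,0,-4,0,0,0,60],[0,0,-4,0,0,0,60],[0,0,-4,0,0,0,60]]]'; python3 - <<'E'
from look import *
togo(.4855,-.3755,.25,181.3)
R=look('w16.png',['puller_grip','block_slot','puller_fork'],('wrist','side','scene'))
togo(.436,-.128,.25,141.5)
for n in ('scene','side'):
    m=bot.mark_of(n,'pedal_pad'); print(n,m[0]['uv'])
E
```

```text
time: 29.3
ee_pos: [0.4865, -0.376, 0.0631]
tcp_rot: [-179.7, 0.3, -178.6]
wrist_force: [0.7, 0.0, 0.2]
opening: 0.0511
time: 29.72
ee_pos: [0.4822, -0.3725, 0.2207]
tcp_rot: [179.7, -0.4, -178.6]
wrist_force: [1.4, -0.9, 1.1]
opening: 0.0515
togo cm [-0.3  -0.3  -2.93] rad [ 0.005 -0.008  0.002] now [ 0.482 -0.372  0.221] [ 179.7   -0.4 -178.6] F [ 1.4 -0.9  1.1] op 0.0515 t 29.72
puller_grip ('wr', 0.75, array([271. , 201.5])) ('si', 0.73, array([291.5, 284.2])) ('sc', 0.53, array([369.9, 174.7])) [ 0.484 -0.378  0.087] [np.float64(0.2), np.float64(9.3), np.float64(9.3)]
block_slot ('wr', 0.95, array([271.3, 189.6])) ('si', 0.78, array([288.9, 304.4])) ('sc', 0.77, array([367.2, 182.1])) [ 0.484 -0.381  0.045] [np.float64(3.1), np.float64(3.2), np.float64(3.3)]
puller_fork ('wr', 0.73, array([275. , 188.7])) ('si', 0.93, array([288. , 310.6])) ('sc', 0.71, array([365.4, 185. ])) [ 0.486 -0.378  0.031] [np.float64(4.0), np.float64(7.1), np.float64(6.7)]
togo cm [ 4.08 24.6  -3.05] rad [ 0.002 -0.01   0.696] now [ 0.483 -0.373  0.218] [ 179.7   -0.5 -178.6] F [ 0.  -0.1  0. ] op 0.0512 t 30.32
scene [334.0, 202.3]
side [253.3, 246.6]
```

```bash
python3 -m pendant '[[[0.7,4,0,0,0,0,0],[0.7,4,0,0,0,0,0],[0.7,4,0,0,0,0,0],[0.7,4,0,0,0,0,0],[0.7,4,0,0,0,0,0]]]' 40; python3 -m pendant '[[[0.5,4,0,0,0,0,0],[0,0.5,0,0,0,0,0],[0,0,0,0,0,0,0]]]'; python3 - <<'E'
from look import *
togo(.4386,-.1253,.10,181.3)
R=look('w17.png',['pedal_pad','post','eye'],('wrist','side'))
K,P=cam('wrist')
for r in R.get('pedal_pad',[])[:1]: print(atz(K,P,r[2],.065))
E
```

```text
time: 30.83
ee_pos: [0.4417, -0.1737, 0.2134]
tcp_rot: [179.6, -0.8, -179.1]
wrist_force: [1.1, -0.4, 0.4]
opening: 0.0
time: 31.08
ee_pos: [0.4335, -0.1214, 0.2147]
tcp_rot: [179.5, -0.7, -178.8]
wrist_force: [0.5, 0.0, -0.7]
opening: 0.0001
togo cm [-0.64 -0.49 11.46] rad [ 0.008 -0.012 -0.002] now [ 0.433 -0.121  0.215] [ 179.5   -0.7 -178.8] F [ 0.5  0.  -0.7] op 0.0001 t 31.08
pedal_pad ('wr', 0.69, array([273.9, 205.2])) ('si', 0.87, array([256.6, 244.7])) [ 0.444 -0.124  0.068] [np.float64(2.2), np.float64(2.2)]
post ('wr', 0.86, array([356.7, 277.2])) ('si', 0.96, array([272.9, 226.9])) [ 0.506 -0.044  0.082] [np.float64(1.1), np.float64(1.1)]
eye ('wr', 0.87, array([360.4, 275.8])) ('si', 0.51, array([276.8, 224.9])) [ 0.513 -0.039  0.081] [np.float64(5.8), np.float64(5.8)]
[ 0.442 -0.126  0.065]
```

```bash
python3 -m pendant '[[[-0.7,-0.45,0,0.008,-0.012,0,0],[0,0,4,0,0,0,0],[0,0,4,0,0,0,0],[0,0,4,0,0,0,0],[0,0,0,0,0,0,0]]]'; python3 -c "
from h import *
togo(.4405,-.1255,.04,181.3)"
```

```text
time: 31.9
ee_pos: [0.4445, -0.1328, 0.0914]
tcp_rot: [-179.8, 0.4, -179.3]
wrist_force: [-1.6, 0.6, -1.1]
opening: -0.0001
togo cm [0.43 0.75 5.14] rad [-0.004  0.007 -0.011] now [ 0.4445 -0.1328  0.0914] [-179.8    0.4 -179.3] F [-1.6  0.6 -1.1] op -0.0001 t 31.9
```

```bash
python3 -m pendant '[[[0.4,0.7,0.5,0,0,0,0],[0,0,1.5,0,0,0,0],[0,0,1.2,0,0,0,0],[0,0,0.6,0,0,0,0],[0,0,0.2,0,0,0,0]]]'; python3 -c "
from h import *
togo(.4405,-.1255,.036,181.3)"
```

```text
time: 32.32
ee_pos: [0.4431, -0.1284, 0.0553]
tcp_rot: [-179.7, 0.6, -179.5]
wrist_force: [-0.9, 0.8, 1.4]
opening: 0.0002
togo cm [0.28 0.3  1.93] rad [-0.006  0.01  -0.013] now [ 0.4431 -0.1284  0.0553] [-179.7    0.6 -179.5] F [-0.9  0.8  1.4] op 0.0002 t 32.32
```

```bash
python3 -m pendant '[[[0.1,0.1,0.5,0,0,0,0],[0,0,0.5,0,0,0,0],[0,0,0.4,0,0,0,0],[0,0,0.2,0,0,0,0]]]'; python3 -c "
from h import *
togo(.4405,-.1255,.036,181.3)"
```

```text
time: 32.65
ee_pos: [0.4442, -0.1285, 0.0416]
tcp_rot: [-179.6, 0.8, -179.5]
wrist_force: [-1.7, -0.1, 2.8]
opening: -0.0001
togo cm [0.38 0.31 0.55] rad [-0.007  0.014 -0.014] now [ 0.4442 -0.1285  0.0416] [-179.6    0.8 -179.5] F [-1.7 -0.1  2.8] op -0.0001 t 32.65
```

```bash
python3 -m pendant '[[[0,0,0.3,0,0,0,0],[0,0,0.3,0,0,0,0]]]';python3 -m pendant '[[[0,0,0.2,0,0,0,0],[0,0,0.2,0,0,0,0]]]'
```

```text
time: 32.82
ee_pos: [0.4449, -0.1286, 0.0391]
tcp_rot: [-179.5, 1.0, -179.5]
wrist_force: [-20.0, 5.2, 49.5]
opening: -0.0001
time: 32.98
ee_pos: [0.4446, -0.1286, 0.0398]
tcp_rot: [-179.5, 1.0, -179.5]
wrist_force: [-9.5, 1.9, 18.6]
opening: -0.0001
```

```bash
python3 -m pendant '[[[0,0,0.1,0,0,0,0],[0,0,0.1,0,0,0,0],[0,0,0.1,0,0,0,0],[0,0,0.1,0,0,0,0]]]'; python3 - <<'E'
from look import *
togo(.44,-.1255,.1,181.3)
R=look(None,['pedal_pad','post','eye'],('side','scene','wrist'))
E
```

```text
time: 33.32
ee_pos: [0.4447, -0.1286, 0.04]
tcp_rot: [-179.5, 1.2, -179.5]
wrist_force: [-6.7, 1.1, 12.9]
opening: -0.0003
togo cm [ 0.34  0.26 -6.01] rad [-0.009  0.021 -0.013] now [ 0.445 -0.129  0.04 ] [-179.5    1.2 -179.5] F [-6.7  1.1 12.9] op -0.0003 t 33.32
pedal_pad ('si', 0.67, array([252.3, 257.2])) ('sc', 0.56, array([334.7, 212.3])) ('wr', 0.79, array([280.6, 257.7])) [ 0.435 -0.131  0.039] [np.float64(4.9), np.float64(2.9), np.float64(4.1)]
eye ('si', 0.59, array([271.9, 227.6])) ('sc', 0.41, array([302.9, 202.5])) [ 0.501 -0.052  0.083] [np.float64(0.3), np.float64(0.3)]
post ('sc', 0.56, array([304.5, 198.9]))
```

```bash
python3 -m pendant '[[[0,0,-0.6,0,0,0,0],[0,0,-1,0,0,0,0],[0,0,-1.5,0,0,0,0],[0,0,-3,0,0,0,0],[0,0,-4,0,0,0,0]]]'; python3 -m pendant '[[[0,0,-4,0,0,0,0],[0,0,-4,0,0,0,0],[0,0,0,0,0,0,0]]]'; python3 - <<'E'
from look import *
togo(.44,-.1255,.1,181.3)
R=look(None,['pedal_pad','post','eye','lug','puller_grip','block_slot'],('side','scene','wrist'))
for t in ['pedal_pad','post','eye','lug','puller_grip']:
    v=[r[3] for r in R.get(t,[]) if r[0] in('si','wr')]
    if len(v)>1: print(t,tri(v))
for n,t in (('side',['beaker_100','jar_red2','petri_1','cylinder_100','vial_a']),('scene',['buffer_yellow','marker_black','cylinder_100'])):
    K,P=cam(n)
    for q in t:
        m=bot.mark_of(n,q)
        if m: print(n,q,atz(K,P,m[0]['uv'],0))
E
```

```text
time: 34.33
ee_pos: [0.4396, -0.1265, 0.1387]
tcp_rot: [-179.7, 0.7, -179.4]
wrist_force: [1.0, -0.3, 0.3]
opening: 0.0
time: 34.58
ee_pos: [0.4392, -0.126, 0.2301]
tcp_rot: [-179.6, 1.1, -179.4]
wrist_force: [0.6, 0.1, 1.7]
opening: 0.0002
togo cm [ 0.17  0.14 13.01] rad [-0.007  0.019 -0.013] now [ 0.439 -0.126  0.23 ] [-179.6    1.1 -179.4] F [0.6 0.1 1.7] op 0.0002 t 34.58
pedal_pad ('si', 0.74, array([254.3, 247.5])) ('sc', 0.67, array([332.8, 206. ])) ('wr', 0.75, array([277.7, 196.5])) [ 0.441 -0.127  0.064] [np.float64(2.4), np.float64(0.7), np.float64(2.4)]
post ('si', 0.76, array([273.4, 223.6])) ('sc', 0.64, array([302.5, 200.9])) ('wr', 0.7, array([366., 267.])) [ 0.502 -0.046  0.092] [np.float64(4.0), np.float64(4.7), np.float64(2.8)]
eye ('si', 0.36, array([274.7, 226.1])) ('sc', 0.44, array([298.5, 199.2])) [ 0.512 -0.048  0.088] [np.float64(3.7), np.float64(3.7)]
lug ('si', 0.92, array([288.5, 211.3])) ('wr', 0.72, array([227. , 250.8])) [ 0.494 -0.163  0.164] [np.float64(36.3), np.float64(36.3)]
puller_grip ('si', 0.8, array([289.7, 285.4])) ('sc', 0.7, array([367.8,
[... 239 characters left out ...]
 [ 0.489 -0.383  0.04 ] [np.float64(1.9), np.float64(1.0), np.float64(2.4)]
pedal_pad (array([ 0.441, -0.126,  0.063]), [np.float64(2.3), np.float64(2.3)])
post (array([ 0.506, -0.042,  0.09 ]), [np.float64(1.6), np.float64(1.6)])
lug (array([ 0.494, -0.163,  0.164]), [np.float64(36.3), np.float64(36.3)])
puller_grip (array([ 0.485, -0.371,  0.085]), [np.float64(3.3), np.float64(3.3)])
side beaker_100 [ 0.585 -0.077  0.   ]
side jar_red2 [ 0.394 -0.307  0.   ]
side petri_1 [ 0.525 -0.177  0.   ]
side cylinder_100 [ 0.653 -0.023  0.   ]
side vial_a [ 0.498 -0.341  0.   ]
scene buffer_yellow [0.479 0.081 0.   ]
scene marker_black [ 0.38  -0.057  0.   ]
scene cylinder_100 [ 0.657 -0.026  0.   ]
```

```bash
python3 -m pendant '[[[0,0,0,0,0,0,0],[0,0,0,0,0,0,0]]]'; python3 -c "
from h import *
print(bot.job_done())"
```

```text
time: 36.2
ee_pos: [0.4374, -0.1256, 0.222]
tcp_rot: [-179.7, 0.5, -179.4]
wrist_force: [0.0, 0.5, 0.8]
opening: 0.0002
the job is handed in; nothing more can be done
None
```

The spring is hooked on the post, the pedal springs up by itself, and the puller is back in its slot. I handed the job in at about 36 s; no verdict was reported.

- **Hooking:** the first try slid off the post because the ring sat about 3 mm off-centre sideways. I set the fork on the shank again, corrected this, and the second try held.
- **Puller:** it went back in its slot and was released. The last marks put its handle centre about 44 mm above the mouth, outside the judged 26–40 mm. I put this down to scatter in the marks and did not confirm it: the flange was felt seated (about 7 N) at the pick-up height, before release.
- **Pedal press:** the closed gripper pressed the pad to its stop. The wrist force peaked at about 50 N upwards and was about 13 N at the end of the hold. The pad mark matched its fully-down position, then went back to its up position (about 64 mm high).
- **Spring at the end:** the last eye mark was about 10 mm from the post mark. That is right at the judged limit and too noisy to settle it; after hooking, the distance measured about 6 mm. The pedal staying up is the firmer evidence.
- **Bystanders:** the ones re-measured (beaker, jar, petri dish, buffer bottle, cylinder, marker) were within about 15 mm of their first marks, which is mark scatter. The vial's last mark fell on the puller, so its position was not confirmed. I did not re-measure the timer. Neither was near the arm's path.

I had used all 12 picture views by the second hooking try, so every check after that rests on the networks' marks, the wrist force and the measured poses.

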